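Load the test-cartridge magazine

TASK

Load every L-shaped test cartridge on the bench into the magazine, one after another through its open mouth, arm end first and face (sample well) up, each pushing the row deeper until it is wholly in behind the line of the two eyelets; those lying face down look mirrored and must be turned over first. Then lock the row in by threading the T-handled retaining rod through both eyelets, so that its tip stands at least 5 mm out on the far side, and leave everything else on the bench where it is.

Things in the scene. Friction and masses are not known exactly. Their poses are not given: they have to be found in the camera images.
- cartridge1_body (a point): white test cartridge, a flat L, 18 mm thick: main body 80 x 34 mm, arm on one long side at one end. This point: centre of the main body, half-way up (9 mm above the bench lying flat). x along the body to the arm end, y to the arm's side, z out of the face (round grey sample well and dark window; the back has five ribs). z down = lies face down and looks mirrored. All alike, 40 to 85 g
- cartridge1_arm (a point): centre of that cartridge's arm, which is 24 mm wide along x, flush with the body's end, and stands out 27 mm from the side; 28 mm along x and 30 mm along y from the main body's centre. Overall 80 x 61 x 18 mm; it can stand on its arm end. Face up, with the arm end pointing away from you, the arm is on the left
- cartridge2_body (a point): another such cartridge, same point and axes; may be absent
- cartridge2_arm (a point): centre of that cartridge's arm, as above; may be absent
- cartridge3_body (a point): another such cartridge, same point and axes
- cartridge3_arm (a point): centre of that cartridge's arm, as above
- cartridge4_body (a point): another such cartridge, same point and axes; may be absent
- cartridge4_arm (a point): centre of that cartridge's arm, as above; may be absent
- magazine: fixed aluminium magazine, a flat rectangular tube for four cartridges in a row, closed at its far end (inside at x = 344 mm). Origin on the bench under the mouth's middle, on the line where the retaining rod goes; x into the tube, z up, y sideways (where loaded arms point). Floor 3 mm thick, 84 mm wide, from x = -100 (open loading apron, no walls) to 344 mm
- magazine_mouth (a point): middle of the mouth on the rod line, 16 mm above the bench. Walls' inner faces at y = +-33 mm. From x = -18 to 18 mm the walls are two steel eyelet plates, 35 mm high, no roof between them; from x = 18 mm on there is a roof, 27 mm above the bench inside, 30 mm outside, with a 22 mm slot along its middle; handle near the closed end, 57 mm high
- eyelet_near (a point): centre of the eyelet in the plate at the magazine's +y side, nearer the robot: a round 18 mm hole through a 4 mm plate, 16 mm above the bench, axis along the magazine's y
- eyelet_far (a point): centre of the like eyelet at the -y side, 70 mm from the other, same axis and height
- rod_grip (a point): steel retaining rod with T handle, all 10 mm thick, lying flat: shaft 150 mm from the T bar's axis to the tip, T bar 50 mm long. This point is on the shaft's axis, 5 mm above the bench, 25 mm from the T bar's axis and 125 mm from the tip; x along the shaft to the tip. 80 g
- rod_handle (a point): middle of the T bar, 150 mm from the tip
- rod_tip (a point): the rounded tip of the rod, at the end of its shaft
- dish: bystander: flat closed 90 mm dish, 17 mm high; origin under its centre
- dish_stack: bystander: stack of three such dishes, 51 mm high; origin under its centre
- reagent_bottle: bystander: brown bottle, 70 mm across, 150 mm high; origin under its centre
- slide_tray: bystander: white tray, 120 x 160 x 30 mm; origin under its centre
- beaker: bystander: glass beaker, 70 mm across, 90 mm high; origin under its centre
- swab_tube: bystander: swab in its clear sleeve, 30 x 150 x 18 mm, long along its y; origin under its centre
- slide_box: bystander: blue box, 100 x 170 x 35 mm; origin under its centre
Mind the look-alikes: they are no part of the job. Leave any orange, purple or red look-alike of the part that bears cartridge1_body alone.

How it is judged:
By the outcome, as a careful person would: the job done as asked, in the order asked, and still so for the second after the job is handed in, with the robot touching nothing.
Of cartridge2, cartridge4 only 1 to 2 are there at a start; the rules pass over those that are not, and their reading is None.
At some moment in a run one of cartridge1, cartridge2, cartridge3, cartridge4, rod may be knocked a few centimetres aside while the robot is not near it.
It also fails if it takes over 210 s, if anything falls off the work surface, if the arm or the gripper's body presses on something with over 40 N, if the wrist force passes 120 N, or if a joint passes its speed limit or range.

ROBOT

A 6-joint arm with a two-finger parallel gripper is mounted at the origin on the work surface. World frame = base frame: x ahead of the robot, y to its left, z up, the work surface at z = 0. Lengths are in mm, angles in rad, forces in N, time in s.
With the tool pointing down it reaches from about 250 to 775 mm from the base axis. Payload 8.9 kg.
Tool frame: the origin (TCP) lies midway between the tips of the shut fingers; the grasp point (between the pads) lies 19 mm behind it; z points along the fingers, y is the line along which they close (so a half turn about z gives the same grasp; the last joint's range is limited). The gripper opens to 85 mm and grips with 20 to 120 N. Pads are 22 mm wide; open, the fingers measure 114 mm over their backs; the gripper's body (76 mm by 85 mm) begins 54 mm behind the grasp point. The pads swing forward as they close: fully open they stand 13 mm farther back than shut.
Start: joints at [0.982, 0.291, -0.153, 1.127, 0, 1.431], TCP at [228.256, 472.782, 231.305] pointing down, gripper open.
Joint ranges: [-2.52, 2.52], [-0.91, 1.74], [-1.3, 1.37], [-1.96, 2.02], [-1.52, 1.47], [-3.14, 3.14]. Speed limits (rad/s): [2.22, 2.22, 2.79, 3.14, 3.14, 3.14].

INTERFACE

Orientations are given as a unit quaternion [x, y, z, w].
In Python, from rig import env gives the robot as it stands.
- The arm moves only by the tool arm_command, never from a script. Its argument "rows" is a list that holds one entry, the list of rows, each a list of 7 numbers: the shift along the tool's x, y, z in mm, then the turn, a rotation vector about the tool's x, y, z in rad, then the opening, from 0 (shut) to 1 (fully open). A call has 1 to 20 rows; each row shifts and turns the commanded pose from where the row before left it, along the tool's axes as they then stand; what a row does not reach is not made up. A row lasts 1/10 s, in which the tool goes at most 50 mm and 8.59 degrees, less where a joint would pass 70% of its speed; a pose out of reach is approached as far as the arm can. A call is refused whole if a number of a shift passes 50 or a number of a turn 0.15, either way. A call with a gripper value outside its range is refused whole. The fingers move at their own pace and stop on an object; "force" is the grip in N (left out, the last holds). Time passes only in rows, so rows that do not move let the fingers close. It gives the time, the measured TCP pose, the force, the opening and the grip force at its end, in the units of the state.
- env.get_state(): the state, without advancing time (a new reading comes with each control period).
- env.capture(name): name is "side" or "top"; returns the picture (400x640x3 uint8, red, green, blue); there is no depth.
- env.get_calibration(name): a dict with "mtx" (3x3 intrinsics, pixels), "R" (3x3) and "t" (3): a world point X has camera coordinates R X + t. Camera axes: x right, y down, z forward; pixel columns grow to the right and rows downward; lengths in mm; the calibration is good to about 2 mm. A picture is of the moment at which its call begins. get_calibration takes no time and is no camera call.
- env.sign_off(): hands the job in; it is judged then, once.
The state is a dict: "time": time; "qpos": joint angles; "dq": joint speeds; "effort": joint torques, N m; "tcp_pos": TCP position; "eef_rot": TCP orientation; "contact_force": force on the tool from outside, world axes, zero at the start; "moment": the same for the moment, N m; "finger_gap": finger opening in mm; "grip_force": force on a finger pad.
Only numpy, scipy, OpenCV 4.12 (cv2) and the standard library are available. Lean on these libraries where they do the work, as an engineer would, in place of code of your own. Each camera call takes 0.05 s, during which the arm holds its last target. There are 200 camera calls.

## Working session

There is one attempt and no reset: what is moved stays moved. The work goes in short steps, Python scripts to look and compute and a tool call to move; the robot and the scene stay as the last step left them, time stands still between calls to the robot, and variables do not carry over. Pictures are saved under pics/ and viewed, at most 14 in all, crops included, and the job is handed in when it is done.

Besides the shell and the picture viewer there is one more tool, called after "Request:" by a JSON object that holds its "op" and its "data", one argument or row to a line. arm_command: Moves the arm, as the interface text tells. Its arguments: {"type":"object","properties":{"rows":{"type":"array","items":{"type":"array","items":{"type":"array","items":{"type":"number"}}}},"force":{"type":"number"}},"required":["rows"]}

```bash
ls; mkdir -p pics; python3 - <<'E'
from rig import env
import cv2
for n in("top","side"):
    cv2.imwrite(f"pics/{n}0.png",cv2.resize(env.capture(n)[:,:,::-1],(800,500)))
    c=env.get_calibration(n);print(n,c)
print(env.get_state())
E
```

```text
pics
top {'mtx': array([[407.97891229,   0.        , 315.26932294],
       [  0.        , 407.97891229, 203.26578493],
       [  0.        ,   0.        ,   1.        ]]), 'R': array([[ 0.02765164, -0.99961581, -0.00190473],
       [-0.98853964, -0.02706226, -0.14851602],
       [ 0.14840742,  0.00598961, -0.98890817]]), 't': array([  26.47749817,  502.88953654, 1127.78287421])}
side {'mtx': array([[368.80453709,   0.        , 315.52462555],
       [  0.        , 368.80453709, 198.25991175],
       [  0.        ,   0.        ,   1.        ]]), 'R': array([[ 0.75457013, -0.65577854,  0.02405052],
       [-0.35929551, -0.44353573, -0.82108635],
       [ 0.54911807,  0.61092598, -0.5702971 ]]), 't': array([-364.44113781,  242.58083462,  877.89540426])}
{'time': 0.1, 'qpos': array([ 9.81657290e-01,  2.91234386e-01, -1.54035131e-01,  1.12670592e+00,
       -1.53121364e-05,  1.43150377e+00]), 'dq': array([ 0.00034844, -0.00254   ,  0.00189995, -0.00012385, -0.00072444,
        0.0012441 ]), 'effort': array([ 1.07399759e-03, -5.37979567e+01,  3.31918859e+01,  9.30493145e-03,
       -1.85082299e-04,  1.52909519e-05]), 'tcp_pos': array([228.06354577, 472.44427218, 230.79017714]), 'eef_rot': array([ 2.23031495e-01,  9.74811061e-01, -5.53611759e-04, -2.02856341e-04]), 'contact_force': array([-0.57487892,  0.36342368, -0.67490941]), 'moment': array([ 0.03095837, -0.01106867,  0.00011399]), 'grip_force': 0.0, 'finger_gap': 85.0493053339925}
```

View pics/top0.png

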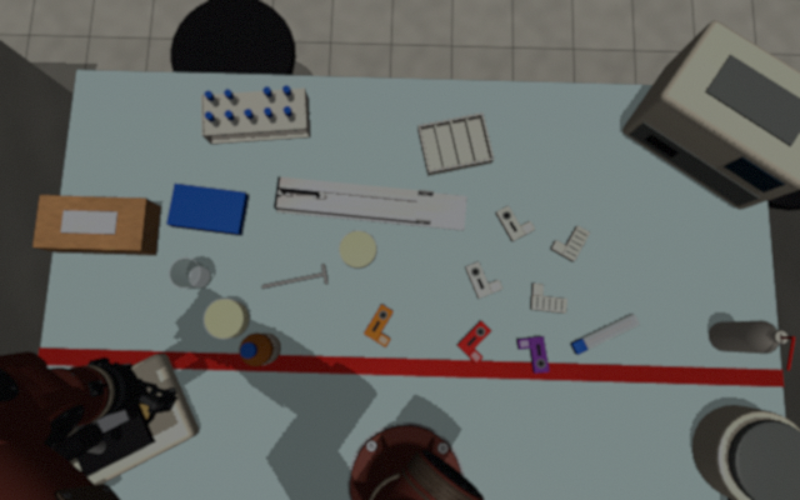

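View pics/side0.png

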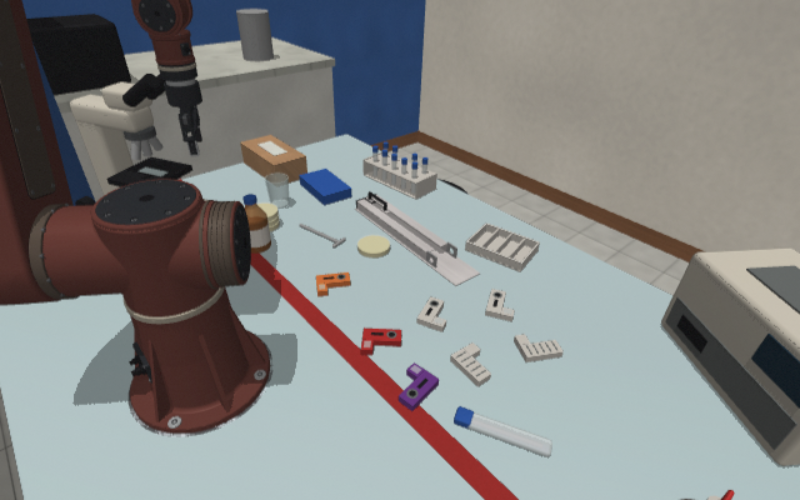

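The top view shows four white cartridges: face up at (513,222) and (482,280), ribs up (face down) at (572,243) and (548,299). The magazine runs from (275,195) to its mouth near (425,207). The rod is at (265,287)-(325,272). I'll zoom in for accuracy.

```bash
python3 - <<'E'
from rig import env
import cv2,numpy as np
t=env.capture("top");s=env.capture("side")
np.savez("im0.npz",t=t,s=s)
a=cv2.resize(t[130:265,195:485][:,:,::-1],None,fx=2.75,fy=2.75,interpolation=cv2.INTER_CUBIC)
cv2.imwrite("pics/ctop.png",a);print(a.shape)
b=cv2.resize(s[140:315,230:460][:,:,::-1],None,fx=3.4,fy=3.4,interpolation=cv2.INTER_CUBIC)
cv2.imwrite("pics/cside.png",b);print(b.shape)
for p in [(385,224),(400,185),(355,169),(457,195)]: print(t[p[1],p[0]])
E
```

```text
(371, 798, 3)
(595, 782, 3)
[115 115 112]
[121 135 135]
[134 136 135]
[132 134 126]
```

View pics/ctop.png

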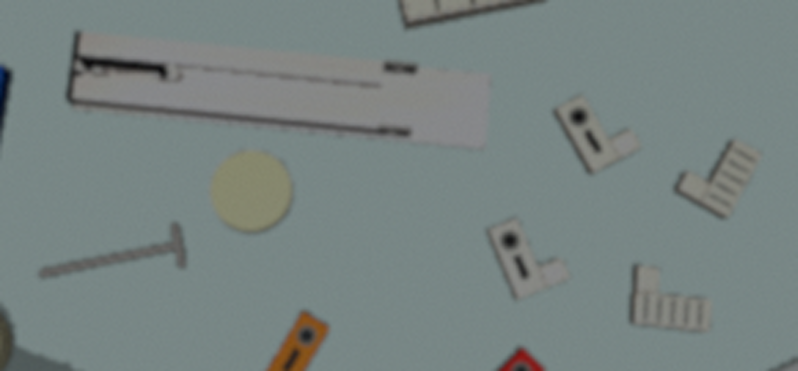

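View pics/cside.png

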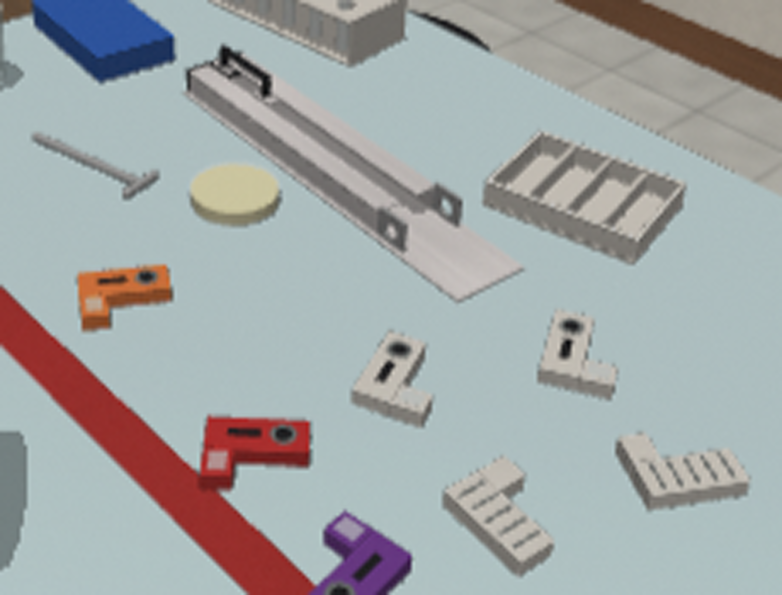

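Seen zoomed: cartridges A (587,135) and B (515,258) are face up. C (730,178) and D (672,310) show ribs, so they are face down. The apron ends at ctop x≈488, the eyelet plates are at (400,68) and (397,131), and the rod's tip is at (42,272) with its T at (178,245). Next I'll fit silhouettes in both cameras.

```bash
cat > h.py <<'E'
from rig import env
import numpy as np,cv2
from scipy.optimize import minimize
from scipy.spatial.transform import Rotation as Ro
CAL={n:env.get_calibration(n) for n in("top","side")}
def proj(n,P):
    c=CAL[n];q=(np.atleast_2d(P)@c["R"].T+c["t"])@c["mtx"].T;return q[:,:2]/q[:,2:]
def ray(n,px,z):
    c=CAL[n];d=c["R"].T@np.linalg.solve(c["mtx"],[px[0],px[1],1]);o=-c["R"].T@c["t"]
    return (o+d*(z-o[2])/d[2])
def box(x0,x1,y0,y1,z0,z1):return np.array([[x,y,z] for x in(x0,x1) for y in(y0,y1) for z in(z0,z1)],float)
CART=[box(-40,40,-17,17,-9,9),box(16,40,-17,44,-9,9)]
MAG=[box(-100,344,-42,42,0,3),box(18,344,-35,35,0,30),box(-18,18,33,37,0,35),box(-18,18,-37,-33,0,35)]
ROD=[box(0-25,125,-5,5,-5,5),box(-30,-20,-25,25,-5,5)]
def pose(p,z,flip=False):
    R=Ro.from_euler("z",p[2]).as_matrix()
    if flip:R=R@np.diag([1,-1,-1])
    return R,np.array([p[0],p[1],z])
def render(n,parts,R,t,w):
    x0,y0,x1,y1=w;S=6;m=np.zeros(((y1-y0)*S,(x1-x0)*S),np.uint8)
    for b in parts:
        q=(proj(n,b@R.T+t)-[x0,y0]+.5)*S-.5
        cv2.fillConvexPoly(m,cv2.convexHull(np.round(q*16).astype(np.int32)),255,shift=4)
    return cv2.GaussianBlur(cv2.resize(m,(x1-x0,y1-y0),interpolation=cv2.INTER_AREA).astype(np.float32)/255,(0,0),.7)
def feat(im):
    d=im[:,:,0].astype(float)-im[:,:,2];b=np.median(d);return d,b
def fit(ims,parts,p0,z,flip=False,cams=("top","side"),pad=10,scale=(15,15,.15)):
    W={};F={}
    R,t=pose(p0,z,flip)
    for n in cams:
        q=np.vstack([proj(n,b@R.T+t) for b in parts])
        a=np.maximum(np.floor(q.min(0)-pad),0).astype(int);b=np.minimum(np.ceil(q.max(0)+pad),[640,400]).astype(int)
        W[n]=(*a,*b);d=ims[n][a[1]:b[1],a[0]:b[0]].astype(float);d=cv2.GaussianBlur(d[:,:,0]-d[:,:,2],(0,0),.5)
        lo,hi=np.percentile(d,15),np.percentile(d,95);F[n]=np.clip((d-lo)/(hi-lo),0,1)
    def cost(p):
        R,t=pose(p,z,flip);return sum(((render(n,parts,R,t,W[n])-F[n])**2).mean() for n in cams)
    best=None
    for s in(1,.25):
        p0=np.array(p0,float);sim=np.vstack([p0]+[p0+np.eye(3)[i]*scale[i]*s for i in range(3)])
        r=minimize(cost,p0,method="Nelder-Mead",options=dict(initial_simplex=sim,maxiter=200,xatol=.02,fatol=1e-6));p0=r.x
    return r.x,r.fun
def caps(cams=("top","side")):return {n:env.capture(n) for n in cams}
E
python3 - <<'E'
from h import *
d=np.load("im0.npz");ims={"top":d["t"],"side":d["s"]}
g=lambda u,v,z:ray("top",(195+u/2.75,130+v/2.75),z)
def init(c,e,z):
    a,b=g(*c,z),g(*e,z);v=b-a;return [a[0],a[1],np.arctan2(v[1],v[0])]
J=dict(A=((587,135),(605,168),CART,9,0),B=((515,258),(530,290),CART,9,0),C=((730,178),(716,212),CART,9,1),D=((672,310),(632,308),CART,9,1),
 MAG=((397,105),(73,75),MAG,0,0),ROD=((154,250),(42,272),ROD,5,0))
for k,(c,e,P,z,f) in J.items():
    p0=init(c,e,z);o=[fit(ims,P,p0,z,f,cams=cs) for cs in(("top","side"),("top",),("side",))]
    print(k,np.round(p0,2),*[(np.round(x[0],2).tolist(),round(x[1],4)) for x in o])
print(g(251,190,17))
E
```

```text
A [ 585.93 -232.53   -2.65] ([588.36, -230.17, -2.62], np.float64(0.0136)) ([587.84, -230.41, -2.62], np.float64(0.0029)) ([588.94, -229.62, -2.63], np.float64(0.0102))
B [ 451.25 -155.72   -2.7 ] ([452.35, -155.26, -2.73], np.float64(0.0135)) ([451.74, -155.85, -2.73], np.float64(0.0021)) ([453.36, -154.72, -2.74], np.float64(0.0105))
C [ 543.25 -384.71    2.74] ([544.32, -382.17, 2.63], np.float64(0.0104)) ([544.0, -382.78, 2.64], np.float64(0.0021)) ([545.27, -381.48, 2.64], np.float64(0.0071))
D [ 401.03 -320.42    1.55] ([401.39, -317.2, 1.49], np.float64(0.011)) ([400.78, -317.66, 1.49], np.float64(0.0019)) ([402.22, -316.57, 1.49], np.float64(0.0079))
MAG [615.54 -28.5    1.5 ] ([620.53, -22.31, 1.5], np.float64(0.1918)) ([620.49, -22.22, 1.5], np.float64(0.0618)) ([620.72, -24.52, 1.49], np.float64(0.1297))
ROD [449.67 226.6    1.79] ([451.37, 226.42, 1.8], np.float64(0.0176)) ([450.91, 226.52, 1.8], np.float64(0.0063)) ([452.62, 226.6, 1.8], np.float64(0.0107))
[515.03807498 125.18162471  17.        ]
```

```bash
cat >> h.py <<'E'
def down(phi):  # tool x at world angle phi, z down
    x=np.array([np.cos(phi),np.sin(phi),0]);z=np.array([0,0,-1.]);return np.column_stack([x,np.cross(z,x),z])
def cur():
    s=env.get_state();return np.array(s["tcp_pos"]),Ro.from_quat(s["eef_rot"]).as_matrix()
def plan(wps,start=None,g=1,v=40,w=.145):
    """wps: list of (pos,R[,opening[,hold rows[,v]]]); prints rows"""
    p,R=start or cur();rows=[]
    for wp in wps:
        q,Q=np.array(wp[0],float),wp[1]
        if len(wp)>2 and wp[2] is not None:g=wp[2]
        vv=wp[4] if len(wp)>4 else v
        rv=Ro.from_matrix(R.T@Q).as_rotvec();n=int(max(np.ceil(np.linalg.norm(q-p)/vv),np.ceil(np.linalg.norm(rv)/w),0 if len(wp)>3 and wp[3] else 1))
        p0,R0=p,R
        for i in range(1,n+1):
            pt=p0+(q-p0)*i/n;Rt=R0@Ro.from_rotvec(rv*i/n).as_matrix()
            s=np.round((R.T@(pt-p))*2)/2;r=np.round(Ro.from_matrix(R.T@Rt).as_rotvec()*200)/200
            rows.append([*s,*r,g]);p=p+R@s;R=R@Ro.from_rotvec(r).as_matrix()
        for _ in range(wp[3] if len(wp)>3 else 0):rows.append([0]*6+[g])
    out=["["+",".join(f"{x:g}" if abs(x)>1e-9 else "0" for x in r)+"]" for r in rows]
    for i in range(0,len(out),20):print(f"#{len(out[i:i+20])} [["+",".join(out[i:i+20])+"]]")
    print("end",np.round(p,1));return p,R
E
python3 - <<'E'
from h import *
d=np.load("im0.npz");ims={"top":d["t"],"side":d["s"]}
# magazine: silhouette cost in a band only, bench-relative feature
def magcost(p,cams,W):
    R,t=pose(p,0);c=0
    for n in cams:
        m=render(n,MAG,R,t,(0,0,640,400));c+=(((m-W[n][0])**2)*W[n][1]).sum()/W[n][1].sum()
    return c
R0,t0=pose([620,-22,1.5],0)
for cams in(("top","side"),("top",),("side",)):
    W={}
    for n in cams:
        im=ims[n].astype(float);f=im[:,:,0]-im[:,:,2];m=render(n,MAG,R0,t0,(0,0,640,400));
        band=cv2.dilate(m,np.ones((9,9)))>.01
        lo=np.median(f[band&(m<.01)]);hi=np.median(f[m>.99]);W[n]=(np.clip((f-lo)/(hi-lo),0,1.1),band.astype(float))
        # exclude end handle area
        far=proj(n,(box(290,380,-60,60,0,60))@R0.T+t0);x,y=far.min(0).astype(int);X,Y=far.max(0).astype(int);W[n][1][y:Y,x:X]=0
    r=minimize(magcost,[620,-22,1.5],args=(cams,W),method="Nelder-Mead",options=dict(initial_simplex=np.array([[620,-22,1.5],[630,-22,1.5],[620,-12,1.5],[620,-22,1.53]]),xatol=.02,fatol=1e-7))
    print(cams,np.round(r.x,3),r.fun)
b=np.array([452.3,-155.4]);y=-2.73;u=np.array([np.cos(y),np.sin(y)])
g=b-22*u;print(g)
p,R=plan([([300,200,231],cur()[1]),([*g,130],down(y),.7),([*g,2],down(y),.7)])
E
```

```text
('top', 'side') [620.443 -25.07    1.497] 0.04209185807888644
('top',) [620.195 -24.428   1.496] 0.0139990229854445
('side',) [620.658 -25.589   1.492] 0.02778216176963252
[ 472.46266589 -146.59847149]
#20 [[[-23,-27,0,0,0,0,1],[-23,-26.5,0,0,0,0,1],[-22.5,-27,0,0,0,0,1],[-23,-26.5,0,0,0,0,1],[-23,-27,0,0,0,0,1],[-23,-26.5,0,0,0,0,1],[-23,-27,0,0,0,0,1],[-23,-26.5,0,0,0,0,1],[-28,-21.5,9,0,0,-0.08,0.7],[-26,-24,9.5,0,0,-0.075,0.7],[-24,-25.5,9,0,0,-0.08,0.7],[-22,-27.5,9.5,0,0,-0.08,0.7],[-19.5,-29,9,0,0,-0.075,0.7],[-17.5,-30.5,9,0,0,-0.08,0.7],[-15.5,-32,9.5,0,0,-0.08,0.7],[-12,-32.5,9,0,0,-0.075,0.7],[-10,-34,9.5,0,0,-0.08,0.7],[-7.5,-34.5,9,0,0,-0.08,0.7],[-4,-35,9,0,0,-0.075,0.7],[0,0,32,0,0,0,0.7]]]
#3 [[[0,0,32,0,0,0,0.7],[0,0,32,0,0,0,0.7],[-0.5,0,32,0,0,0,0.7]]]
end [ 472.7 -146.7    2.2]
```

Request:
{"op": "arm_command", "data": {
  "rows": [
    [[-23,-27,0,0,0,0,1],[-23,-26.5,0,0,0,0,1],[-22.5,-27,0,0,0,0,1],[-23,-26.5,0,0,0,0,1],[-23,-27,0,0,0,0,1],[-23,-26.5,0,0,0,0,1],[-23,-27,0,0,0,0,1],[-23,-26.5,0,0,0,0,1],[-28,-21.5,9,0,0,-0.08,0.7],[-26,-24,9.5,0,0,-0.075,0.7],[-24,-25.5,9,0,0,-0.08,0.7],[-22,-27.5,9.5,0,0,-0.08,0.7],[-19.5,-29,9,0,0,-0.075,0.7],[-17.5,-30.5,9,0,0,-0.08,0.7],[-15.5,-32,9.5,0,0,-0.08,0.7],[-12,-32.5,9,0,0,-0.075,0.7],[-10,-34,9.5,0,0,-0.08,0.7],[-7.5,-34.5,9,0,0,-0.08,0.7],[-4,-35,9,0,0,-0.075,0.7],[0,0,0,0,0,0,0.7]]
  ],
  "force": 40
}}

```text
time: 2.2
tcp_pos: [473.9, -150.0, 129.2]
eef_rot: [-0.203, 0.979, -0.0, 0.0]
contact_force: [-0.5, 0.6, -0.6]
finger_gap: 59.8
grip_force: 0.0
```

```bash
cat >> h.py <<'E'
MP=np.array([620.4,-25.0]);MY=1.495
mx=np.array([np.cos(MY),np.sin(MY)]);my=np.array([-mx[1],mx[0]])
def mag(x,y,z):return np.array([*(MP+mx*x+my*y),z])
def inmag(p):d=np.array(p[:2])-MP;return np.array([d@mx,d@my])
MD=down(MY)
E
python3 - <<'E'
from h import *
print(cur()[0])
G=[472.5,-146.6];D=down(-2.73)
s=(np.array([472.7,-146.7,130]),D)
e=plan([([*G,1.5],D,.7,1,33),([*G,1.5],D,0.2,5)],start=s)
print("carry");plan([([*G,70],D,.2),(mag(-97,-13.5,70),MD,.2),(mag(-97,-13.5,15),MD,.2)],start=(np.array([*G,1.5]),D))
E
```

```text
[ 473.88545253 -149.97702447  129.17830492]
#11 [[[0,0,32,0,0,0,0.7],[0,0,32,0,0,0,0.7],[0,0,32.5,0,0,0,0.7],[0,0,32,0,0,0,0.7],[0,0,0,0,0,0,0.7],[0,0,0,0,0,0,0.2],[0,0,0,0,0,0,0.2],[0,0,0,0,0,0,0.2],[0,0,0,0,0,0,0.2],[0,0,0,0,0,0,0.2],[0,0,0,0,0,0,0.2]]]
end [ 472.7 -146.7    1.5]
carry
#19 [[[0,0,-34,0,0,0,0.2],[0,0,-34.5,0,0,0,0.2],[-10,-2.5,0,0,0,0.135,0.2],[-10.5,-1.5,0,0,0,0.14,0.2],[-10.5,0,0,0,0,0.135,0.2],[-10,2,0,0,0,0.14,0.2],[-10,3,0,0,0,0.135,0.2],[-9.5,4,0,0,0,0.14,0.2],[-8.5,5.5,0,0,0,0.135,0.2],[-8,7,0,0,0,0.14,0.2],[-7,7.5,0,0,0,0.135,0.2],[-6,9,0,0,0,0.135,0.2],[-4.5,9,0,0,0,0.14,0.2],[-3,10,0,0,0,0.135,0.2],[-2,10,0,0,0,0.14,0.2],[-0.5,10.5,0,0,0,0.135,0.2],[1,10.5,0,0,0,0.14,0.2],[0,0,27.5,0,0,0,0.2],[0,0,27.5,0,0,0,0.2]]]
end [ 626.6 -122.6   15. ]
```

Request:
{"op": "arm_command", "data": {
  "rows": [
    [[0,0,33,0,0,0,0.7],[0,0,33,0,0,0,0.7],[0,0,33,0,0,0,0.7],[0,0,20,0,0,0,0.7],[0,0,9.5,0,0,0,0.7],[0,0,0,0,0,0,0.7],[0,0,0,0,0,0,0.7]]
  ]
}}

```text
time: 2.9
tcp_pos: [473.0, -146.7, 2.6]
eef_rot: [-0.204, 0.979, -0.0, 0.0]
contact_force: [-0.4, -0.2, -0.1]
finger_gap: 60.0
grip_force: 0.0
```

Request:
{"op": "arm_command", "data": {
  "rows": [
    [[0,0,1,0,0,0,0.2],[0,0,0,0,0,0,0.2],[0,0,0,0,0,0,0.2],[0,0,0,0,0,0,0.2],[0,0,0,0,0,0,0.2],[0,0,0,0,0,0,0.2],[0,0,0,0,0,0,0.2],[0,0,0,0,0,0,0.2]]
  ]
}}

```text
time: 3.7
tcp_pos: [473.3, -146.9, 1.9]
eef_rot: [-0.204, 0.979, -0.001, 0.001]
contact_force: [-0.9, 0.3, 6.3]
finger_gap: 32.9
grip_force: 40.3
```

Request:
{"op": "arm_command", "data": {
  "rows": [
    [[0,0,-34,0,0,0,0.2],[0,0,-34.5,0,0,0,0.2],[-10,-2.5,0,0,0,0.135,0.2],[-10.5,-1.5,0,0,0,0.14,0.2],[-10.5,0,0,0,0,0.135,0.2],[-10,2,0,0,0,0.14,0.2],[-10,3,0,0,0,0.135,0.2],[-9.5,4,0,0,0,0.14,0.2],[-8.5,5.5,0,0,0,0.135,0.2],[-8,7,0,0,0,0.14,0.2],[-7,7.5,0,0,0,0.135,0.2],[-6,9,0,0,0,0.135,0.2],[-4.5,9,0,0,0,0.14,0.2],[-3,10,0,0,0,0.135,0.2],[-2,10,0,0,0,0.14,0.2],[-0.5,10.5,0,0,0,0.135,0.2],[1,10.5,0,0,0,0.14,0.2],[0,0,0,0,0,0,0.2],[0,0,0,0,0,0,0.2]]
  ]
}}

```text
time: 5.6
tcp_pos: [626.3, -122.8, 69.4]
eef_rot: [0.733, 0.68, -0.0, -0.0]
contact_force: [0.5, -0.4, -1.0]
finger_gap: 33.1
grip_force: 40.4
```

```bash
python3 - <<'E'
from h import *
p,R=cur();s=env.get_state();print(p,s["finger_gap"],s["grip_force"],s["contact_force"],np.arctan2(R[1,0],R[0,0]))
im=caps();a=[]
for n in im:
    c=proj(n,mag(-70,0,40)).astype(int)[0];a.append(cv2.resize(im[n][c[1]-70:c[1]+70,c[0]-90:c[0]+90][:,:,::-1],None,fx=2.2,fy=2.2,interpolation=cv2.INTER_CUBIC))
cv2.imwrite("pics/g1.png",np.hstack(a))
E
```

```text
[ 626.30142599 -122.79044627   69.43856317] 33.064601983522486 40.42499542236328 [ 0.49381353 -0.35449737 -0.95932146] 1.4961255538192777
```

View pics/g1.png

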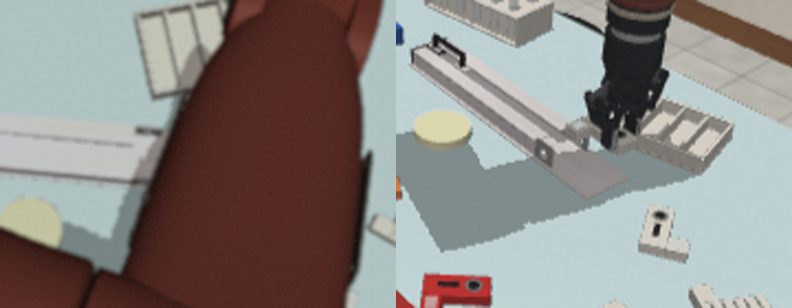

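```bash
python3 - <<'E'
from h import *
for px in((342,140),(394,128)):print(inmag(ray("top",px,0)))
p,R=cur()
e=plan([(mag(-97,-13.5,20),MD,.2),(mag(-97,-13.5,6),MD,.2,1,7),(mag(-33,-13.5,6),MD,.2,2,16)],start=(p+[0,0,.6],R),v=25)
E
```

```text
[ -3.53555128 -83.02452626]
[-156.84374656 -136.72415498]
#14 [[[0,0,16.5,0,0,0,0.2],[0,0.5,17,0,0,0,0.2],[0,0,16.5,0,0,0,0.2],[0,0,4.5,0,0,0,0.2],[0,0,5,0,0,0,0.2],[0,0,4.5,0,0,0,0.2],[0,0,0,0,0,0,0.2],[13,0,0,0,0,0,0.2],[12.5,0,0,0,0,0,0.2],[13,0,0,0,0,0,0.2],[13,0,0,0,0,0,0.2],[12.5,0,0,0,0,0,0.2],[0,0,0,0,0,0,0.2],[0,0,0,0,0,0,0.2]]]
end [631.3 -59.1   6. ]
```

Request:
{"op": "arm_command", "data": {
  "rows": [
    [[0,0,16.5,0,0,0,0.2],[0,0.5,17,0,0,0,0.2],[0,0,16.5,0,0,0,0.2],[0,0,4.5,0,0,0,0.2],[0,0,5,0,0,0,0.2],[0,0,4.5,0,0,0,0.2],[0,0,0,0,0,0,0.2]]
  ]
}}

```text
time: 6.4
tcp_pos: [627.0, -122.9, 5.3]
eef_rot: [0.734, 0.679, -0.0, -0.0]
contact_force: [0.0, -0.6, -0.8]
finger_gap: 33.0
grip_force: 40.4
```

Request:
{"op": "arm_command", "data": {
  "rows": [
    [[13,0,0,0,0,0,0.2],[12.5,0,0,0,0,0,0.2],[13,0,0,0,0,0,0.2],[0,0,0,0,0,0,0.2]]
  ]
}}

```text
time: 6.8
tcp_pos: [630.3, -82.0, 5.5]
eef_rot: [0.734, 0.68, 0.0, -0.0]
contact_force: [0.4, -1.0, -1.6]
finger_gap: 32.9
grip_force: 40.4
```

Request:
{"op": "arm_command", "data": {
  "rows": [
    [[13,0,0,0,0,0,0.2],[12.5,0,0,0,0,0,0.2],[0,0,0,0,0,0,0.2]]
  ]
}}

```text
time: 7.1
tcp_pos: [632.1, -57.1, 5.3]
eef_rot: [0.734, 0.679, 0.0, -0.0]
contact_force: [0.8, -0.3, -0.4]
finger_gap: 32.9
grip_force: 40.4
```

```bash
python3 - <<'E'
from h import *
p,R=cur();s=env.get_state();print(p,inmag(p),s["finger_gap"],s["grip_force"],s["contact_force"])
im=caps(("side",));a=[]
n="side";c=proj(n,mag(-20,0,40)).astype(int)[0];cv2.imwrite("pics/g2.png",cv2.resize(im[n][c[1]-60:c[1]+50,c[0]-70:c[0]+70][:,:,::-1],None,fx=5,fy=5,interpolation=cv2.INTER_CUBIC))
E
```

```text
[632.13716533 -57.14867655   5.25108535] [-31.16758992 -14.13788502] 32.903726665940965 40.43867468833923 [ 0.75260789 -0.3111973  -0.41402705]
```

View pics/g2.png

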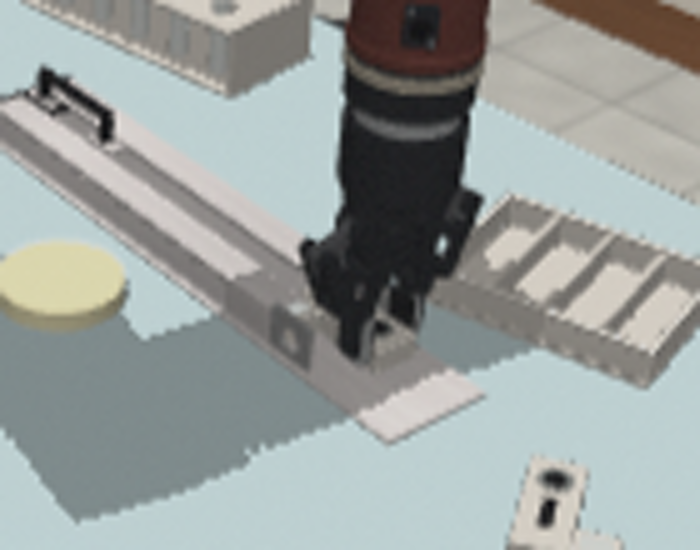

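```bash
cat >> h.py <<'E'
def pushplan(x0,x1=2,y=-13.5):
    """release at mag x0, go behind, push to TCP mag x1"""
    a=cur()
    e=plan([(a[0],a[1],.6,3),(a[0]+[0,0,40],MD,.6),(mag(x0-48,y,46),MD,0,3),(mag(x0-48,y,9),MD,0,1)],start=a,v=40)
    print("push");return plan([(mag(x1,y,9),MD,0,2)],start=e,v=12)
E
python3 - <<'E'
from h import *
pushplan(-31)
E
```

```text
#11 [[[0,0,0,0,0,0,0.6],[0,0,0,0,0,0,0.6],[0,0,0,0,0,0,0.6],[0,0,-40,0,0,0,0.6],[-23.5,-0.5,-0.5,0,0,0,0],[-23.5,0,0,0,0,0,0],[0,0,0,0,0,0,0],[0,0,0,0,0,0,0],[0,0,0,0,0,0,0],[0,0,37,0,0,0,0],[0,0,0,0,0,0,0]]]
end [ 628.  -104.9    8.8]
push
#9 [[[11.5,0,0,0,0,0,0],[11.5,0,0,0,0,0,0],[12,0,0,0,0,0,0],[11.5,0,0,0,0,0,0],[11.5,0,0,0,0,0,0],[11.5,-0.5,0,0,0,0,0],[11.5,0,0,0,0,0,0],[0,0,0,0,0,0,0],[0,0,0,0,0,0,0]]]
end [633.8 -24.1   8.8]
```

Request:
{"op": "arm_command", "data": {
  "rows": [
    [[0,0,0,0,0,0,0.6],[0,0,0,0,0,0,0.6],[0,0,0,0,0,0,0.6],[0,0,-40,0,0,0,0.6],[-23.5,-0.5,-0.5,0,0,0,0],[-23.5,0,0,0,0,0,0],[0,0,0,0,0,0,0],[0,0,0,0,0,0,0],[0,0,0,0,0,0,0],[0,0,0,0,0,0,0],[0,0,37,0,0,0,0],[0,0,0,0,0,0,0]]
  ]
}}

```text
time: 8.35
tcp_pos: [625.0, -104.4, 5.2]
eef_rot: [0.734, 0.679, -0.002, -0.003]
contact_force: [-1.3, 0.1, -0.8]
finger_gap: 0.1
grip_force: 0.0
```

Request:
{"op": "arm_command", "data": {
  "rows": [
    [[11.5,0,0,0,0,0,0],[11.5,0,0,0,0,0,0],[12,0,0,0,0,0,0],[11.5,0,0,0,0,0,0],[0,0,0,0,0,0,0]]
  ]
}}

```text
time: 8.85
tcp_pos: [632.0, -57.4, 9.4]
eef_rot: [0.734, 0.679, 0.0, 0.0]
contact_force: [0.6, -0.3, 0.5]
finger_gap: -0.1
grip_force: 0.0
```

Request:
{"op": "arm_command", "data": {
  "rows": [
    [[11.5,0,0,0,0,0,0],[11.5,-0.5,0,0,0,0,0],[11.5,0,0,0,0,0,0],[0,0,0,0,0,0,0],[0,0,0,0,0,0,0]]
  ]
}}

```text
time: 9.35
tcp_pos: [633.7, -24.6, 8.7]
eef_rot: [0.734, 0.679, -0.0, -0.0]
contact_force: [0.6, 0.2, 0.2]
finger_gap: -0.1
grip_force: 0.0
```

```bash
python3 - <<'E'
from h import *
p,R=cur();s=env.get_state();print(p,inmag(p),s["finger_gap"],s["contact_force"])
im=caps(("side",));a=[]
n="side";c=proj(n,mag(-20,0,40)).astype(int)[0];cv2.imwrite("pics/g3.png",cv2.resize(im[n][c[1]-60:c[1]+50,c[0]-70:c[0]+70][:,:,::-1],None,fx=5,fy=5,interpolation=cv2.INTER_CUBIC))
E
```

```text
[633.73986586 -24.58705279   8.65509624] [  1.42190652 -13.27029496] -0.06846503997441901 [0.56612346 0.15803254 0.15990929]
```

View pics/g3.png

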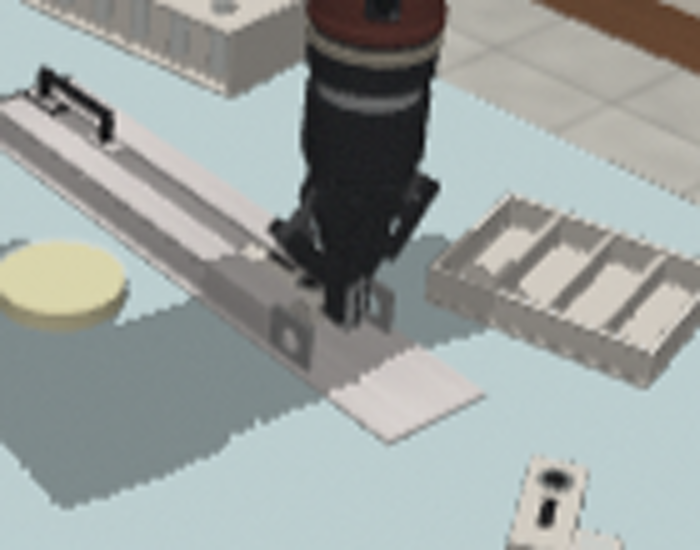

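The fingers sit between the plates at x≈1.4 and the cartridge has gone under the roof. On to cartridge A.

```bash
cat >> h.py <<'E'
def grasp(p,yaw,off=-22):
    return np.array([p[0]+off*np.cos(yaw),p[1]+off*np.sin(yaw)])
E
python3 - <<'E'
from h import *
im=caps(("side",))
for nm,p0,f in(("A",[588,-230,-2.62],0),("C",[544.3,-382,2.63],1),("D",[401.4,-317,1.49],1)):
    print(nm,fit(im,CART,p0,9,f,cams=("side",)))
g=grasp([588,-230.2],-2.62);D=down(-2.62);p,R=cur()
plan([(p+[0,0,60],R,0),([*g,68],D,.7,1)],start=(p,R))
E
```

```text
A (array([ 589.00146196, -229.77279401,   -2.62485711]), np.float64(0.007912335416687183))
C (array([ 545.49435178, -381.72517863,    2.63601654]), np.float64(0.008208834350259028))
D (array([ 402.18931285, -316.51803292,    1.48592388]), np.float64(0.006188776177479144))
#18 [[[0,0,-30,0,0,0,0],[0,0,-30,0,0,0,0],[-13,-1,0,0,0,-0.145,0.7],[-13,-2.5,0,0,0,-0.145,0.7],[-12,-4.5,0,0,0,-0.145,0.7],[-11.5,-6,0,0,0,-0.145,0.7],[-10.5,-8,0,0,0,-0.145,0.7],[-9.5,-9,0.5,0,0,-0.145,0.7],[-8,-10.5,0,0,0,-0.145,0.7],[-6,-11.5,0,0,0,-0.145,0.7],[-4.5,-12,0,0,0,-0.145,0.7],[-2.5,-13,0,0,0,-0.145,0.7],[-1,-13,0,0,0,-0.14,0.7],[1,-13,0,0,0,-0.145,0.7],[3,-12.5,0,0,0,-0.145,0.7],[4.5,-12.5,0,0,0,-0.145,0.7],[6.5,-11.5,0,0,0,-0.145,0.7],[0,0,0,0,0,0,0.7]]]
end [ 607.1 -219.4   68.2]
```

Request:
{"op": "arm_command", "data": {
  "rows": [
    [[0,0,-30,0,0,0,0],[0,0,-30,0,0,0,0],[-13,-1,0,0,0,-0.145,0.7],[-13,-2.5,0,0,0,-0.145,0.7],[-12,-4.5,0,0,0,-0.145,0.7],[-11.5,-6,0,0,0,-0.145,0.7],[-10.5,-8,0,0,0,-0.145,0.7],[-9.5,-9,0.5,0,0,-0.145,0.7],[-8,-10.5,0,0,0,-0.145,0.7],[-6,-11.5,0,0,0,-0.145,0.7],[-4.5,-12,0,0,0,-0.145,0.7],[-2.5,-13,0,0,0,-0.145,0.7],[-1,-13,0,0,0,-0.14,0.7],[1,-13,0,0,0,-0.145,0.7],[3,-12.5,0,0,0,-0.145,0.7],[4.5,-12.5,0,0,0,-0.145,0.7],[6.5,-11.5,0,0,0,-0.145,0.7],[0,0,0,0,0,0,0.7],[0,0,0,0,0,0,0.7]]
  ]
}}

```text
time: 11.35
tcp_pos: [606.9, -219.4, 68.2]
eef_rot: [-0.255, 0.967, 0.0, -0.0]
contact_force: [0.9, -0.1, -0.3]
finger_gap: 59.4
grip_force: 0.0
```

Request:
{"op": "arm_command", "data": {
  "rows": [
    [[0,0,30,0,0,0,0.7],[0,0,20,0,0,0,0.7],[0,0,10,0,0,0,0.7],[0,0,6,0,0,0,0.7],[0,0,0,0,0,0,0.7],[0,0,0,0,0,0,0.2],[0,0,0,0,0,0,0.2],[0,0,0,0,0,0,0.2],[0,0,0,0,0,0,0.2],[0,0,0,0,0,0,0.2],[0,0,0,0,0,0,0.2],[0,0,0,0,0,0,0.2]]
  ]
}}

```text
time: 12.55
tcp_pos: [608.1, -219.7, 3.5]
eef_rot: [-0.257, 0.966, -0.001, 0.001]
contact_force: [-0.2, -0.2, 5.6]
finger_gap: 33.0
grip_force: 41.1
```

```bash
python3 - <<'E'
from h import *
p,R=cur();print(p,env.get_state()["finger_gap"])
plan([(p+[0,0,60],R,.2),(mag(-97,-13.5,62),MD,.2,2)],start=(p,R))
plan([(mag(-97,-13.5,15),MD,.2,0,20),(mag(-97,-13.5,6),MD,.2,1,4),(mag(-31.5,-13.5,6),MD,.2,2,12)],start=(mag(-97,-13.5,62),MD))
E
```

```text
[ 608.05946039 -219.65411541    3.51147175] 32.9538992133253
#19 [[[0,0,-30,0,0,0,0.2],[0,0,-30,0,0,0,0.2],[-4.5,5,0,0,0,0.145,0.2],[-3.5,5.5,0,0,0,0.145,0.2],[-2.5,6,0.5,0,0,0.145,0.2],[-2,6.5,0,0,0,0.145,0.2],[-0.5,6.5,0,0,0,0.14,0.2],[0,6.5,0,0,0,0.145,0.2],[1,6.5,0,0,0,0.145,0.2],[2,6,0.5,0,0,0.145,0.2],[2.5,6,0,0,0,0.145,0.2],[4,5.5,0,0,0,0.145,0.2],[4.5,5,0,0,0,0.145,0.2],[5,4,0,0,0,0.145,0.2],[5.5,3.5,0.5,0,0,0.145,0.2],[6,2.5,0,0,0,0.14,0.2],[6.5,2,0,0,0,0.145,0.2],[0,0,0,0,0,0,0.2],[0,0,0,0,0,0,0.2]]]
end [ 626.7 -122.7   62. ]
#15 [[[0,0,15.5,0,0,0,0.2],[0,0,16,0,0,0,0.2],[0,0,15.5,0,0,0,0.2],[0,0,3,0,0,0,0.2],[0,0,3,0,0,0,0.2],[0,0,3,0,0,0,0.2],[0,0,0,0,0,0,0.2],[11,0,0,0,0,0,0.2],[11,0,0,0,0,0,0.2],[10.5,0,0,0,0,0,0.2],[11,0,0,0,0,0,0.2],[11,0,0,0,0,0,0.2],[11,0,0,0,0,0,0.2],[0,0,0,0,0,0,0.2],[0,0,0,0,0,0,0.2]]]
end [631.5 -57.4   6. ]
```

Request:
{"op": "arm_command", "data": {
  "rows": [
    [[0,0,-30,0,0,0,0.2],[0,0,-30,0,0,0,0.2],[-4.5,5,0,0,0,0.145,0.2],[-3.5,5.5,0,0,0,0.145,0.2],[-2.5,6,0.5,0,0,0.145,0.2],[-2,6.5,0,0,0,0.145,0.2],[-0.5,6.5,0,0,0,0.14,0.2],[0,6.5,0,0,0,0.145,0.2],[1,6.5,0,0,0,0.145,0.2],[2,6,0.5,0,0,0.145,0.2],[2.5,6,0,0,0,0.145,0.2],[4,5.5,0,0,0,0.145,0.2],[4.5,5,0,0,0,0.145,0.2],[5,4,0,0,0,0.145,0.2],[5.5,3.5,0.5,0,0,0.145,0.2],[6,2.5,0,0,0,0.14,0.2],[6.5,2,0,0,0,0.145,0.2],[0,0,0,0,0,0,0.2],[0,0,0,0,0,0,0.2]]
  ]
}}

```text
time: 14.45
tcp_pos: [625.9, -122.5, 61.0]
eef_rot: [0.731, 0.682, -0.0, 0.0]
contact_force: [-0.5, 1.0, -0.7]
finger_gap: 33.0
grip_force: 40.3
```

Request:
{"op": "arm_command", "data": {
  "rows": [
    [[0,0,15.5,0,0,0,0.2],[0,0,16,0,0,0,0.2],[0,0,15.5,0,0,0,0.2],[0,0,3,0,0,0,0.2],[0,0,3,0,0,0,0.2],[0,0,1,0,0,0,0.2],[0,0,0,0,0,0,0.2]]
  ]
}}

```text
time: 15.15
tcp_pos: [626.3, -122.6, 7.4]
eef_rot: [0.733, 0.681, 0.0, 0.0]
contact_force: [0.1, -0.7, -1.4]
finger_gap: 32.9
grip_force: 40.3
```

```bash
python3 - <<'E'
from h import *
p,R=cur();s=env.get_state();print(p,inmag(p),s["finger_gap"],s["contact_force"],np.arctan2(R[1,0],R[0,0]))
im=caps(("side",))
q=mag(-75,-13.5,12)
print(fit(im,CART,[q[0],q[1],MY],12,0,cams=("side",)))
n="side";c=proj(n,mag(-70,0,20)).astype(int)[0];cv2.imwrite("pics/g4.png",cv2.resize(im[n][c[1]-50:c[1]+40,c[0]-60:c[0]+60][:,:,::-1],None,fx=5,fy=5,interpolation=cv2.INTER_CUBIC))
E
```

```text
[ 626.27210511 -122.61363462    7.3898905 ] [-96.88871166 -13.24691789] 32.885434141144046 [ 0.13340914 -0.66778045 -1.4128087 ] 1.4973804300749516
(array([604.60661587, -72.26717707,   1.11502229]), np.float64(0.20471709059248247))
```

View pics/g4.png

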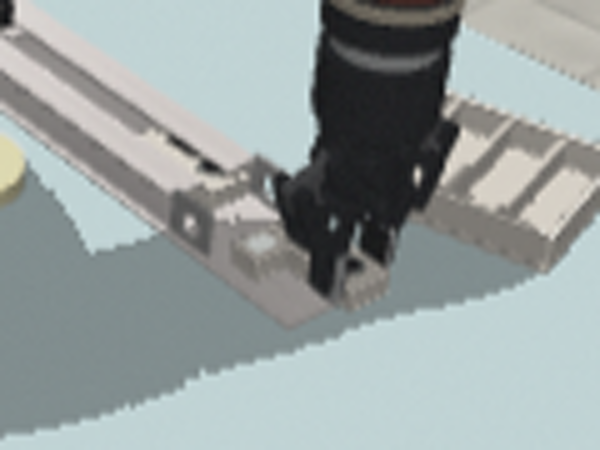

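Cartridge A sits straight on the apron, and the first one shows through the roof slot. Sliding A in.

Request:
{"op": "arm_command", "data": {
  "rows": [
    [[11,0,0,0,0,0,0.2],[11,0,0,0,0,0,0.2],[11,0,0,0,0,0,0.2],[0,0,0,0,0,0,0.2]]
  ]
}}

```text
time: 15.6
tcp_pos: [628.3, -87.3, 6.9]
eef_rot: [0.732, 0.681, 0.0, -0.0]
contact_force: [-0.3, 0.2, -1.2]
finger_gap: 33.1
grip_force: 40.3
```

Request:
{"op": "arm_command", "data": {
  "rows": [
    [[11,0,0,0,0,0,0.2],[11,0,0,0,0,0,0.2],[10.5,0,0,0,0,0,0.2],[0,0,0,0,0,0,0.2],[0,0,0,0,0,0,0.2]]
  ]
}}

```text
time: 16.1
tcp_pos: [630.8, -56.3, 6.8]
eef_rot: [0.733, 0.681, 0.0, -0.0]
contact_force: [-0.0, 0.3, -0.6]
finger_gap: 33.1
grip_force: 40.4
```

```bash
python3 - <<'E'
from h import *
p,R=cur();s=env.get_state();print(p,inmag(p),s["finger_gap"],s["contact_force"],np.arctan2(R[1,0],R[0,0]))
pushplan(-31)
E
```

```text
[630.7716844  -56.31370548   6.78616229] [-30.43841556 -12.71309745] 33.079677581009975 [-0.01033789  0.2880221  -0.58837689] 1.4975086647167482
#11 [[[0,0,0,0,0,0,0.6],[0,0,0,0,0,0,0.6],[0,0,0,0,0,0,0.6],[0,0,-40,0,0,0.005,0.6],[-24.5,0.5,0.5,0,0,0,0],[-24,0.5,0.5,0,0,0,0],[0,0,0,0,0,0,0],[0,0,0,0,0,0,0],[0,0,0,0,0,0,0],[0,0,37,0,0,0,0],[0,0,0,0,0,0,0]]]
end [ 628.  -104.7    8.8]
push
#9 [[[11.5,0,0,0,0,0,0],[11.5,0,0,0,0,0,0],[11.5,0,0,0,0,0,0],[12,0,0,0,0,0,0],[11.5,0,0,0,0,0,0],[11.5,-0.5,0,0,0,0,0],[11.5,0,0,0,0,0,0],[0,0,0,0,0,0,0],[0,0,0,0,0,0,0]]]
end [633.8 -24.    8.8]
```

Request:
{"op": "arm_command", "data": {
  "rows": [
    [[0,0,0,0,0,0,0.6],[0,0,0,0,0,0,0.6],[0,0,0,0,0,0,0.6],[0,0,-40,0,0,0,0.6],[-24.5,0.5,0.5,0,0,0,0],[-24,0.5,0.5,0,0,0,0],[0,0,0,0,0,0,0],[0,0,0,0,0,0,0],[0,0,0,0,0,0,0],[0,0,20,0,0,0,0],[0,0,12,0,0,0,0],[0,0,5,0,0,0,0],[0,0,0,0,0,0,0]]
  ]
}}

```text
time: 17.4
tcp_pos: [627.4, -104.9, 7.9]
eef_rot: [0.733, 0.681, -0.0, -0.001]
contact_force: [-0.9, 0.1, -0.3]
finger_gap: 0.1
grip_force: 0.0
```

Request:
{"op": "arm_command", "data": {
  "rows": [
    [[11.5,0,0,0,0,0,0],[11.5,0,0,0,0,0,0],[11.5,0,0,0,0,0,0],[12,0,0,0,0,0,0],[0,0,0,0,0,0,0]]
  ]
}}

```text
time: 17.9
tcp_pos: [631.8, -56.9, 9.1]
eef_rot: [0.732, 0.681, 0.0, -0.0]
contact_force: [0.2, 0.2, 0.1]
finger_gap: 0.1
grip_force: 0.0
```

Request:
{"op": "arm_command", "data": {
  "rows": [
    [[11.5,0,0,0,0,0,0],[11.5,-0.5,0,0,0,0,0],[11.5,0,0,0,0,0,0],[0,0,0,0,0,0,0],[0,0,0,0,0,0,0]]
  ]
}}

```text
time: 18.4
tcp_pos: [633.5, -24.1, 8.6]
eef_rot: [0.732, 0.681, -0.0, -0.0]
contact_force: [-0.5, -0.4, 0.6]
finger_gap: 0.0
grip_force: 0.0
```

```bash
python3 - <<'E'
from h import *
p,R=cur();s=env.get_state();print(p,inmag(p),s["finger_gap"],s["contact_force"],s["qpos"])
im=caps()
for nm,p0 in(("C",[544.3,-382,2.63]),("D",[401.4,-317,1.49])):print(nm,fit(im,CART,p0,9,1))
E
```

```text
[633.46940849 -24.09835065   8.63788771] [  1.88872547 -12.96360775] 5.9643734157238445e-05 [-0.54245882 -0.36917084  0.59324184] [-1.53386795e-01  6.85401599e-01 -1.32908160e-01  7.52903081e-01
  2.15615665e-04  1.49056484e+00]
C (array([ 544.46863109, -382.05209032,    2.6312428 ]), np.float64(0.010286772347202827))
D (array([ 401.2498293 , -317.05913929,    1.47344679]), np.float64(0.008905494579047945))
```

```bash
cat >> h.py <<'E'
def Ry(d):return Ro.from_euler("y",d,degrees=True).as_matrix()
def flip1(c,yaw,zt=9,off=-24):
    """face-down cart at c=(x,y), x_c at yaw: tilted grasp pose, standing place pose"""
    u=np.array([np.cos(yaw),np.sin(yaw),0]);c1=np.array([c[0],c[1],9.])
    R1=down(yaw)@Ry(45);p1=c1+u*(off+9);p1[2]=zt
    R2=down(yaw)@Ry(-45);c2=np.array([c[0],c[1],41.5]);p2=c2+R2@R1.T@(p1*0+c1-p1)*-1
    return R1,p1,R2,p2
E
python3 - <<'E'
from h import *
R1,p1,R2,p2=flip1([401.3,-317.1],1.478)
print(p1,p2);p,R=cur()
a=p1-90*R1[:,2]
e=plan([(p+[0,0,70],R,0,0,35),([500,-200,100],R,.7),(a,R1,.7,2)],start=(p,R))
print("in");plan([(p1-10*R1[:,2],R1,.7,0,30),(p1,R1,.7,2,5),(p1,R1,.2,7)],start=(a,R1))
E
```

```text
[ 399.91005195 -332.03546264    9.        ] [ 401.3 -317.1   56.5]
#16 [[[0,0,-35,0,0,0,0],[0,0,-35,0,0,0,0],[-31,-20,-3.5,0,0,0,0.7],[-30.5,-20,-3.5,0,0,0,0.7],[-31,-20,-3.5,0,0,0,0.7],[-30.5,-20,-3.5,0,0,0,0.7],[-31,-20,-4,0,0,0,0.7],[-30.5,-20,-3.5,0,0,0,0.7],[-34,-15,4.5,0,0.13,0.005,0.7],[-34,-15.5,0.5,0,0.13,0,0.7],[-34,-15,-4.5,-0.005,0.135,0.005,0.7],[-33,-14.5,-9,0,0.13,0,0.7],[-31.5,-15,-13,0,0.13,0.005,0.7],[-30,-15,-17,0,0.13,0,0.7],[0,0,0,0,0,0,0.7],[0,0,0,0,0,0,0.7]]]
end [ 393.8 -395.3   72.5]
in
#15 [[[0,0,26.5,0,0,0,0.7],[0,0,27,0,0,0,0.7],[0,0,26.5,0,0,0,0.7],[0,0,5,0,0,0,0.7],[0,0,5,0,0,0,0.7],[0,0,0,0,0,0,0.7],[0,0,0,0,0,0,0.7],[0,0,0,0,0,0,0.2],[0,0,0,0,0,0,0.2],[0,0,0,0,0,0,0.2],[0,0,0,0,0,0,0.2],[0,0,0,0,0,0,0.2],[0,0,0,0,0,0,0.2],[0,0,0,0,0,0,0.2],[0,0,0,0,0,0,0.2]]]
end [ 399.9 -332.     9. ]
```

Request:
{"op": "arm_command", "data": {
  "rows": [
    [[0,0,-35,0,0,0,0],[0,0,-35,0,0,0,0],[-31,-20,-3.5,0,0,0,0.7],[-30.5,-20,-3.5,0,0,0,0.7],[-31,-20,-3.5,0,0,0,0.7],[-30.5,-20,-3.5,0,0,0,0.7],[-31,-20,-4,0,0,0,0.7],[-30.5,-20,-3.5,0,0,0,0.7],[-34,-15,4.5,0,0.13,0.005,0.7],[-34,-15.5,0.5,0,0.13,0,0.7],[-34,-15,-4.5,-0.005,0.135,0.005,0.7],[-33,-14.5,-9,0,0.13,0,0.7],[-31.5,-15,-13,0,0.13,0.005,0.7],[-30,-15,-17,0,0.13,0,0.7],[0,0,0,0,0,0,0.7],[0,0,0,0,0,0,0.7]]
  ]
}}

```text
time: 20.1
tcp_pos: [395.6, -391.6, 70.0]
eef_rot: [0.685, 0.624, 0.276, -0.254]
contact_force: [1.0, 0.5, 1.4]
finger_gap: 59.8
grip_force: 0.0
```

```bash
python3 - <<'E'
from h import *
R1,p1,R2,p2=flip1([401.3,-317.1],1.478)
p,R=cur();print(p,np.round(R,3),np.round(R1,3).tolist(),env.get_state()["qpos"])
E
```

```text
[ 395.56471384 -391.56044596   69.97552291] [[ 0.068  0.996  0.061]
 [ 0.714 -0.092  0.694]
 [ 0.696 -0.003 -0.718]] [[0.066, 0.996, 0.066], [0.704, -0.093, 0.704], [0.707, 0.0, -0.707]] [-1.12453212  1.04022407  0.45875348  1.68496381  0.36261178  0.40678982]
```

Request:
{"op": "arm_command", "data": {
  "rows": [
    [[0,0,0,0,0,0,0.7],[0,0,0,0,0,0,0.7]]
  ]
}}

```text
time: 20.3
tcp_pos: [397.9, -390.4, 76.0]
eef_rot: [0.684, 0.627, 0.275, -0.251]
contact_force: [0.3, -0.1, 0.3]
finger_gap: 59.3
grip_force: 0.0
```

Request:
{"op": "arm_command", "data": {
  "rows": [
    [[0,0,26.5,0,0,0,0.7],[0,0,27,0,0,0,0.7],[0,0,20,0,0,0,0.7],[0,0,0,0,0,0,0.7],[0,0,0,0,0,0,0.7]]
  ]
}}

```text
time: 20.8
tcp_pos: [402.1, -340.4, 22.7]
eef_rot: [0.684, 0.627, 0.275, -0.252]
contact_force: [0.6, -1.0, 0.3]
finger_gap: 59.5
grip_force: 0.0
```

```bash
python3 - <<'E'
from h import *
R1,p1,R2,p2=flip1([401.3,-317.1],1.478)
p,R=cur();print(p,p1,env.get_state()["qpos"])
im=caps(("side",));print(fit(im,CART,[401.4,-317,1.478],9,1,cams=("side",)))
plan([(p1,R1,.7,2,6)],start=(p,R))
n="side";c=proj(n,p1).astype(int)[0];cv2.imwrite("pics/g5.png",cv2.resize(im[n][c[1]-70:c[1]+40,c[0]-70:c[0]+60][:,:,::-1],None,fx=5,fy=5,interpolation=cv2.INTER_CUBIC))
E
```

```text
[ 402.05980001 -340.35595415   22.70237637] [ 399.91005195 -332.03546264    9.        ] [-1.08190119  1.00611622  0.24975621  1.4912411   0.38676507  0.43816392]
(array([ 402.10870373, -317.58035905,    1.50433362]), np.float64(0.04025461981793349))
#5 [[[-1,-1,5,0,0.005,0,0.7],[-1.5,-1,5.5,0,0.01,0.005,0.7],[-1,-1,5,-0.005,0.005,0,0.7],[0,0,0,0,0,0,0.7],[0,0,0,0,0,0,0.7]]]
end [ 399.8 -331.8    9.1]
```

View pics/g5.png

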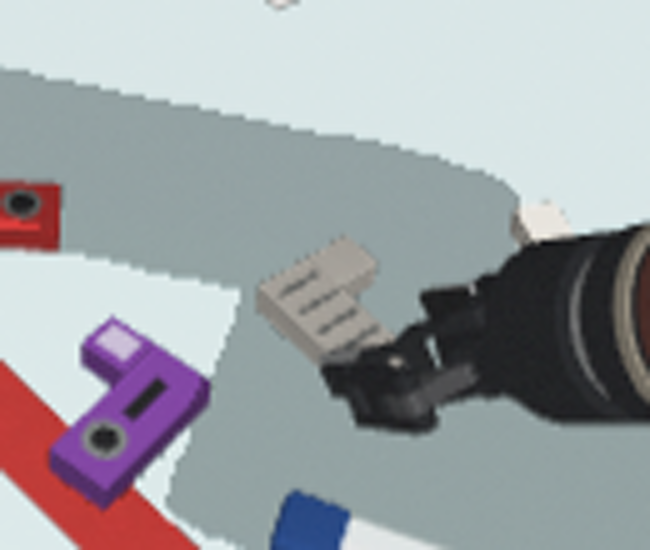

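Fingers straddle the rear of D at 45°. Closing in and gripping.

Request:
{"op": "arm_command", "data": {
  "rows": [
    [[-1,-1,5,0,0.005,0,0.7],[-1.5,-1,5.5,0,0.01,0.005,0.7],[-1,-1,5,-0.005,0.005,0,0.7],[0,0,0,0,0,0,0.7],[0,0,0,0,0,0,0.2],[0,0,0,0,0,0,0.2],[0,0,0,0,0,0,0.2],[0,0,0,0,0,0,0.2],[0,0,0,0,0,0,0.2],[0,0,0,0,0,0,0.2],[0,0,0,0,0,0,0.2]]
  ]
}}

```text
time: 21.95
tcp_pos: [399.1, -332.0, 7.0]
eef_rot: [0.684, 0.621, 0.283, -0.258]
contact_force: [0.1, -2.7, 3.1]
finger_gap: 33.2
grip_force: 40.6
```

```bash
python3 - <<'E'
from h import *
R1,p1,R2,p2=flip1([401.3,-317.1],1.478)
p,R=cur();print(p,p1,np.round(R-R1,3).tolist(),env.get_state()["finger_gap"],env.get_state()["contact_force"])
c1=np.array([401.3,-317.1,9]);off=R.T@(c1-p)
c2=np.array([420,-300,42.]);p2=c2-R2@off;print(p2)
e=plan([(p+[0,0,60],R,.2,0,30),(p2+[0,0,20],R2,.2,3),],start=(p,R),w=.12)
E
```

```text
[ 399.1179482  -331.97238607    7.02893941] [ 399.91005195 -332.03546264    9.        ] [[0.003, -0.0, 0.002], [-0.001, -0.003, 0.0], [0.001, -0.001, 0.001]] 33.18578598240828 [ 0.07628354 -2.65863595  3.13173107]
[ 419.07718585 -301.8807666    57.01484027]
#20 [[[14,0,-14,0,0,0,0.2],[14.5,0,-14.5,0,0,0,0.2],[14,0,-14,0,0,0,0.2],[2,1,1,0,-0.11,0,0.2],[2.5,1.5,1,0,-0.115,0,0.2],[2,1,0.5,0,-0.11,0,0.2],[2.5,1.5,0.5,0,-0.115,0,0.2],[2.5,1,0,0,-0.11,0,0.2],[2.5,1.5,0,0,-0.115,0,0.2],[2,1,-0.5,0,-0.11,0,0.2],[2.5,1,-1,0,-0.115,0,0.2],[2,1.5,-0.5,0,-0.11,0,0.2],[2,1,-1.5,0,-0.115,0,0.2],[2,1.5,-1.5,0,-0.11,0,0.2],[2,1,-1.5,0,-0.11,0,0.2],[1.5,1,-2,0,-0.115,0,0.2],[1.5,1.5,-2,-0.005,-0.11,0,0.2],[0,0,0,0,0,0,0.2],[0,0,0,0,0,0,0.2],[0,0,0,0,0,0,0.2]]]
end [ 419.2 -301.5   77.1]
```

Request:
{"op": "arm_command", "data": {
  "rows": [
    [[14,0,-14,0,0,0,0.2],[14.5,0,-14.5,0,0,0,0.2],[14,0,-14,0,0,0,0.2],[2,1,1,0,-0.11,0,0.2],[2.5,1.5,1,0,-0.115,0,0.2],[2,1,0.5,0,-0.11,0,0.2],[2.5,1.5,0.5,0,-0.115,0,0.2],[2.5,1,0,0,-0.11,0,0.2],[2.5,1.5,0,0,-0.115,0,0.2],[2,1,-0.5,0,-0.11,0,0.2],[2.5,1,-1,0,-0.115,0,0.2],[2,1.5,-0.5,0,-0.11,0,0.2],[2,1,-1.5,0,-0.115,0,0.2],[2,1.5,-1.5,0,-0.11,0,0.2],[2,1,-1.5,0,-0.11,0,0.2],[1.5,1,-2,0,-0.115,0,0.2],[1.5,1.5,-2,-0.005,-0.11,0,0.2],[0,0,0,0,0,0,0.2],[0,0,0,0,0,0,0.2],[0,0,0,0,0,0,0.2]]
  ]
}}

```text
time: 23.95
tcp_pos: [419.5, -301.9, 77.6]
eef_rot: [0.684, 0.622, -0.28, 0.258]
contact_force: [0.0, -0.1, -0.1]
finger_gap: 33.1
grip_force: 40.0
```

```bash
python3 - <<'E'
from h import *
R1,p1,R2,p2=flip1([401.3,-317.1],1.478)
p,R=cur();print(p,np.round(R-R2,3).tolist(),env.get_state()["finger_gap"],env.get_state()["contact_force"])
p2=np.array([419.1,-301.9,56])
plan([(p2+[0,0,4],R2,.2,1,10),(p2,R2,.2,2,2)],start=(p,R))
im=caps(("side",));n="side";c=proj(n,p2).astype(int)[0];cv2.imwrite("pics/g6.png",cv2.resize(im[n][c[1]-70:c[1]+60,c[0]-70:c[0]+70][:,:,::-1],None,fx=4,fy=4,interpolation=cv2.INTER_CUBIC))
E
```

```text
[ 419.5489928  -301.86186495   77.61093823] [[0.003, -0.0, 0.003], [0.002, -0.0, 0.002], [0.003, 0.004, -0.003]] 33.066566544105605 [ 0.00881118 -0.06382838 -0.12966521]
#7 [[[6,-0.5,6.5,0,0,0,0.2],[6.5,0,6,0,-0.005,-0.005,0.2],[0,0,0,0,0,0,0.2],[1.5,0,1.5,0,0,0,0.2],[1,0,1.5,0,0,0,0.2],[0,0,0,0,0,0,0.2],[0,0,0,0,0,0,0.2]]]
end [ 419.1 -302.1   56. ]
```

View pics/g6.png

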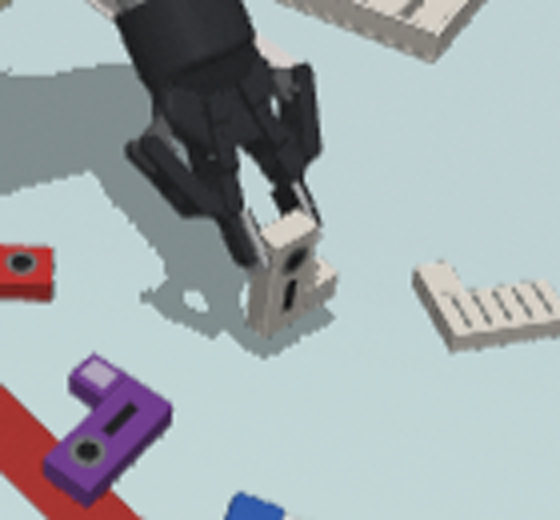

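D now hangs upright on its arm end. Lowering and releasing.

Request:
{"op": "arm_command", "data": {
  "rows": [
    [[6,-0.5,6.5,0,0,0,0.2],[6.5,0,6,0,-0.005,-0.005,0.2],[0,0,0,0,0,0,0.2],[1.5,0,1.5,0,0,0,0.2],[1,0,1.5,0,0,0,0.2],[0.5,0,0.5,0,0,0,0.2],[0.5,0,0.5,0,0,0,0.2],[0,0,0,0,0,0,0.2]]
  ]
}}

```text
time: 24.8
tcp_pos: [418.9, -302.5, 55.5]
eef_rot: [0.681, 0.623, -0.285, 0.26]
contact_force: [-2.8, 2.1, 12.2]
finger_gap: 32.6
grip_force: 40.9
```

Request:
{"op": "arm_command", "data": {
  "rows": [
    [[-0.5,0,-0.5,0,0,0,0.2],[0,0,0,0,0,0,0.5],[0,0,0,0,0,0,0.6],[0,0,0,0,0,0,0.6],[0,0,-10,0,0,0,0.6],[0,0,-25,0,0,0,0.7],[0,0,-35,0,0,0,0.7],[-20,0,-20,0,0,0,0.7],[-25,0,-25,0,0,0,0.7],[0,0,0,0,0,0,0.7]]
  ]
}}

```text
time: 25.8
tcp_pos: [425.5, -252.4, 171.5]
eef_rot: [0.682, 0.622, -0.282, 0.262]
contact_force: [1.3, 0.9, -0.2]
finger_gap: 59.7
grip_force: 0.0
```

```bash
cat >> h.py <<'E'
def fitstand(ims,c0,yaw0,cams=("top","side")):
    """standing on arm end; z_c horizontal at angle zy -> returns x,y,zy"""
    def Rst(zy):
        z=np.array([np.cos(zy),np.sin(zy),0]);x=np.array([0,0,-1.]);return np.column_stack([x,np.cross(z,x),z])
    P=[b@Rst(0).T for b in CART]
    return fit(ims,P,[c0[0],c0[1],yaw0],40,False,cams=cams,scale=(8,8,.1))
E
python3 - <<'E'
from h import *
p,R=cur();print(p)
im=caps()
for c in(("top","side"),("side",),("top",)):print(fitstand(im,[420,-300],1.478+np.pi,c))
n="side";c=proj(n,[420,-300,40]).astype(int)[0];cv2.imwrite("pics/g7.png",cv2.resize(im[n][c[1]-70:c[1]+60,c[0]-70:c[0]+70][:,:,::-1],None,fx=4,fy=4,interpolation=cv2.INTER_CUBIC))
E
```

```text
[ 425.46873577 -252.37708854  171.51844048]
(array([ 418.66632385, -300.01900536,    4.64351955]), np.float64(0.07797725500135776))
(array([ 419.43220223, -299.81004875,    4.69562869]), np.float64(0.009219526003989308))
(array([ 418.04939457, -299.85926989,    4.60413887]), np.float64(0.06667175522236066))
```

View pics/g7.png

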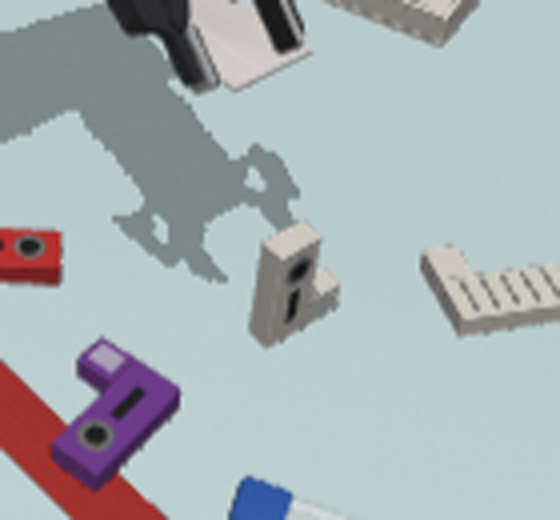

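```bash
python3 - <<'E'
from h import *
c=np.array([418.8,-300,40]);y=1.50;u=np.array([np.cos(y),np.sin(y),0]);R1=down(y)@Ry(45)
p1=c+[0,0,24]+8*R1[:,2];print(p1)
p,R=cur();a=p1-70*R1[:,2]
e=plan([(c+[0,-20,150],down(y),.7),(a+[0,0,40],R1,.7,0),(a,R1,.7,2)],start=(p,R))
E
```

```text
[ 419.20015004 -294.35731625   58.34314575]
#15 [[[-10.5,0,5.5,0,0.13,-0.005,0.7],[-11.5,0.5,4,0,0.135,0,0.7],[-11.5,0,2.5,-0.005,0.13,-0.005,0.7],[-12,0,1,0,0.13,0,0.7],[-12,0,-0.5,0,0.13,-0.005,0.7],[-11.5,0,-2,0,0.135,-0.005,0.7],[-4,0,7,0,0.13,0,0.7],[-5,-0.5,6.5,0,0.13,0,0.7],[-5.5,0,5.5,0,0.13,0,0.7],[-6.5,-0.5,5,0,0.13,0,0.7],[-7,0,4,0,0.135,0,0.7],[-7.5,0,3.5,0,0.13,0,0.7],[-28,0,28,0,0,0,0.7],[0,0,0,0,0,0,0.7],[0,0,0,0,0,0,0.7]]]
end [ 415.8 -343.7  108. ]
```

Request:
{"op": "arm_command", "data": {
  "rows": [
    [[-10.5,0,5.5,0,0.13,-0.005,0.7],[-11.5,0.5,4,0,0.135,0,0.7],[-11.5,0,2.5,-0.005,0.13,-0.005,0.7],[-12,0,1,0,0.13,0,0.7],[-12,0,-0.5,0,0.13,-0.005,0.7],[-11.5,0,-2,0,0.135,-0.005,0.7],[-4,0,7,0,0.13,0,0.7],[-5,-0.5,6.5,0,0.13,0,0.7],[-5.5,0,5.5,0,0.13,0,0.7],[-6.5,-0.5,5,0,0.13,0,0.7],[-7,0,4,0,0.135,0,0.7],[-7.5,0,3.5,0,0.13,0,0.7],[-28,0,28,0,0,0,0.7],[0,0,0,0,0,0,0.7],[0,0,0,0,0,0,0.7],[0,0,0,0,0,0,0.7]]
  ]
}}

```text
time: 27.5
tcp_pos: [415.7, -343.6, 109.4]
eef_rot: [0.675, 0.63, 0.279, -0.262]
contact_force: [0.3, -0.6, -0.1]
finger_gap: 59.7
grip_force: 0.0
```

```bash
python3 - <<'E'
from h import *
c=np.array([418.8,-300,40]);y=1.50;R1=down(y)@Ry(45);p1=c+[0,0,24]+8*R1[:,2]
p,R=cur();print(p)
e=plan([(p1-15*R1[:,2],R1,.7,1,25),(p1,R1,.7,2,8),(p1,R1,.2,7)],start=(p,R))
E
```

```text
[ 415.65644601 -343.59702234  109.39309646]
#16 [[[-0.5,0,18.5,0,0,0,0.7],[-0.5,0,19,0,0,0,0.7],[0,0,18.5,-0.005,0,0,0.7],[0,0,0,0,0,0,0.7],[0,0,7.5,0,0,0,0.7],[0,0,7.5,0,0,0,0.7],[0,0,0,0,0,0,0.7],[0,0,0,0,0,0,0.7],[0,0,0,0,0,0,0.2],[0,0,0,0,0,0,0.2],[0,0,0,0,0,0,0.2],[0,0,0,0,0,0,0.2],[0,0,0,0,0,0,0.2],[0,0,0,0,0,0,0.2],[0,0,0,0,0,0,0.2],[0,0,0,0,0,0,0.2]]]
end [ 419.  -294.2   58.5]
```

Request:
{"op": "arm_command", "data": {
  "rows": [
    [[-0.5,0,18.5,0,0,0,0.7],[-0.5,0,19,0,0,0,0.7],[0,0,18.5,-0.005,0,0,0.7],[0,0,0,0,0,0,0.7],[0,0,7.5,0,0,0,0.7],[0,0,7.5,0,0,0,0.7],[0,0,0,0,0,0,0.7],[0,0,0,0,0,0,0.5],[0,0,0,0,0,0,0.45],[0,0,0,0,0,0,0.4],[0,0,0,0,0,0,0.3],[0,0,0,0,0,0,0.2],[0,0,0,0,0,0,0.2],[0,0,0,0,0,0,0.2],[0,0,0,0,0,0,0.2],[0,0,0,0,0,0,0.2]]
  ]
}}

```text
time: 29.1
tcp_pos: [418.7, -294.4, 56.9]
eef_rot: [0.676, 0.629, 0.281, -0.261]
contact_force: [2.0, -3.5, 5.1]
finger_gap: 33.5
grip_force: 40.5
```

```bash
python3 - <<'E'
from h import *
p,R=cur();s=env.get_state();print(p,s["finger_gap"],s["contact_force"])
im=caps(("side",));r=fitstand(im,[419.4,-300],4.67,("side",));print(r)
y=1.50;Rm=[p-[0,0,0]]
R2=lambda f:down(f)@Ry(-45)
# cart pose (side bias -0.7 in x)
zy=4.64;c1=np.array([418.7,-300,40]);z=np.array([np.cos(zy),np.sin(zy),0]);x=np.array([0,0,-1.]);Rc=np.column_stack([x,np.cross(z,x),z])
off=R.T@(c1-p);rc=R.T@Rc;np.savez("grip.npz",off=off,rc=rc)
xt=np.array([*mx,0]);Rct=np.column_stack([xt,[*my,0],[0,0,1]])
Rt=Rct@rc.T;print("tool target\n",np.round(Rt,3),"\n",np.round(R2(MY+np.pi),3))
pt=mag(-75,-13.5,13)-Rt@off;print(pt,inmag(pt))
e=plan([(p+[0,0,90],R,.2,0,35),(p+[20,40,100],R2(y),.2),([480,-230,130],R2(y+1.57),.2),(pt+[0,0,50],Rt,.2,3)],start=(p,R),w=.14)
E
```

```text
[ 418.72624328 -294.41000199   56.92442641] 33.490472366706335 [ 2.00860897 -3.45517125  5.06397449]
(array([ 419.88183808, -299.10469989,    4.68548561]), np.float64(0.05143419991379636))
tool target
 [[-0.053 -0.997  0.053]
 [-0.706  0.075  0.704]
 [-0.706  0.    -0.708]] 
 [[-0.054 -0.997  0.054]
 [-0.705  0.076  0.705]
 [-0.707  0.    -0.707]]
[ 627.27741571 -117.71140014    7.42274379] [-91.92442641 -13.87812639]
#20 [[[21,0,-21,0,0,0,0.2],[21.5,0,-21.5,0,0,0,0.2],[21,0,-21,0,0,0,0.2],[3,1.5,2,0,-0.13,0,0.2],[3.5,1.5,1.5,0,-0.13,0,0.2],[3,1.5,1,0,-0.135,0,0.2],[3.5,1,0.5,0,-0.13,0,0.2],[3.5,1.5,0,0,-0.13,0,0.2],[3.5,1.5,-0.5,0,-0.13,0,0.2],[3.5,1.5,-1,0,-0.13,0,0.2],[3.5,1.5,-1,0,-0.135,0,0.2],[3,1.5,-2,0,-0.13,0,0.2],[3,1.5,-2,0,-0.13,0,0.2],[2.5,1,-2.5,0,-0.13,0,0.2],[2,1.5,-3,0,-0.13,0,0.2],[3,3.5,0,-0.09,0,-0.095,0.2],[3,3.5,0.5,-0.095,0,-0.09,0.2],[2.5,3.5,0.5,-0.09,0,-0.095,0.2],[2.5,4,1,-0.095,0,-0.09,0.2],[1.5,4,1.5,-0.09,0,-0.095,0.2]]]
#20 [[[1.5,4,1.5,-0.095,0,-0.09,0.2],[1,4,2.5,-0.09,0,-0.095,0.2],[1,4,2,-0.095,0,-0.09,0.2],[0.5,3.5,3,-0.09,0,-0.095,0.2],[0,3.5,3,-0.095,0,-0.095,0.2],[-0.5,3,3.5,-0.09,0,-0.09,0.2],[-0.5,2.5,4,-0.095,0,-0.095,0.2],[-4,10,12.5,-0.09,0,-0.09,0.2],[-4.5,9,13.5,-0.095,0,-0.095,0.2],[-5.5,6.5,14,-0.09,0,-0.09,0.2],[-6.5,5.5,14.5,-0.095,0,-0.095,0.2],[-6,3,15,-0.09,0,-0.09,0.2],[-7,1,15,-0.095,0,-0.095,0.2],[-6.5,-1,15,-0.09,0,-0.09,0.2],[-6.5,-3,15,-0.09,0,-0.095,0.2],[-6,-4.5,15,-0.095,0,-0.09,0.2],[-5.5,-7,14,-0.09,0,-0.095,0.2],[-5,-8.5,13,-0.095,0,-0.09,0.2],[-4,-10,13,-0.09,0,-0.095,0.2],[0,0,0,0,0,0,0.2]]]
#2 [[[0,0,0,0,0,0,0.2],[0,0,0,0,0,0,0.2]]]
end [ 627.4 -117.4   57.4]
```

Request:
{"op": "arm_command", "data": {
  "rows": [
    [[21,0,-21,0,0,0,0.2],[21.5,0,-21.5,0,0,0,0.2],[21,0,-21,0,0,0,0.2],[3,1.5,2,0,-0.13,0,0.2],[3.5,1.5,1.5,0,-0.13,0,0.2],[3,1.5,1,0,-0.135,0,0.2],[3.5,1,0.5,0,-0.13,0,0.2],[3.5,1.5,0,0,-0.13,0,0.2],[3.5,1.5,-0.5,0,-0.13,0,0.2],[3.5,1.5,-1,0,-0.13,0,0.2],[3.5,1.5,-1,0,-0.135,0,0.2],[3,1.5,-2,0,-0.13,0,0.2],[3,1.5,-2,0,-0.13,0,0.2],[2.5,1,-2.5,0,-0.13,0,0.2],[2,1.5,-3,0,-0.13,0,0.2],[3,3.5,0,-0.09,0,-0.095,0.2],[3,3.5,0.5,-0.095,0,-0.09,0.2],[2.5,3.5,0.5,-0.09,0,-0.095,0.2],[2.5,4,1,-0.095,0,-0.09,0.2],[1.5,4,1.5,-0.09,0,-0.095,0.2]]
  ]
}}

```text
time: 31.15
tcp_pos: [454.7, -243.3, 145.2]
eef_rot: [0.435, 0.815, -0.181, 0.336]
contact_force: [0.7, -1.8, -2.6]
finger_gap: 33.5
grip_force: 40.0
```

Request:
{"op": "arm_command", "data": {
  "rows": [
    [[1.5,4,1.5,-0.095,0,-0.09,0.2],[1,4,2.5,-0.09,0,-0.095,0.2],[1,4,2,-0.095,0,-0.09,0.2],[0.5,3.5,3,-0.09,0,-0.095,0.2],[0,3.5,3,-0.095,0,-0.095,0.2],[-0.5,3,3.5,-0.09,0,-0.09,0.2],[-0.5,2.5,4,-0.095,0,-0.095,0.2],[-4,10,12.5,-0.09,0,-0.09,0.2],[-4.5,9,13.5,-0.095,0,-0.095,0.2],[-5.5,6.5,14,-0.09,0,-0.09,0.2],[-6.5,5.5,14.5,-0.095,0,-0.095,0.2],[-6,3,15,-0.09,0,-0.09,0.2],[-7,1,15,-0.095,0,-0.095,0.2],[-6.5,-1,15,-0.09,0,-0.09,0.2],[-6.5,-3,15,-0.09,0,-0.095,0.2],[-6,-4.5,15,-0.095,0,-0.09,0.2],[-5.5,-7,14,-0.09,0,-0.095,0.2],[-5,-8.5,13,-0.095,0,-0.09,0.2],[-4,-10,13,-0.09,0,-0.095,0.2],[0,0,0,0,0,0,0.2]]
  ]
}}

```text
time: 33.15
tcp_pos: [628.3, -115.3, 54.1]
eef_rot: [-0.631, 0.675, 0.262, 0.279]
contact_force: [-0.5, 0.3, -0.5]
finger_gap: 33.2
grip_force: 40.1
```

```bash
cat >> h.py <<'E'
def carttarget(x,y=-13.5,z=13):
    d=np.load("grip.npz");Rct=np.column_stack([[*mx,0],[*my,0],[0,0,1]]);Rt=Rct@d["rc"].T
    return mag(x,y,z)-Rt@d["off"],Rt
def cartnow():
    d=np.load("grip.npz");p,R=cur();c=p+R@d["off"];X=R@d["rc"];return np.round([*inmag(c),c[2],np.arctan2(X[1,0],X[0,0])-MY,X[2,0]],2)
E
python3 - <<'E'
from h import *
p,R=cur();s=env.get_state();print(p,s["finger_gap"],s["contact_force"],s["qpos"],cartnow())
im=caps(("side",));n="side"
pt,Rt=carttarget(-75)
c=cartnow();w=mag(c[0],c[1],0)
print("side fit",fit(im,CART,[w[0],w[1],MY],c[2],0,cams=("side",)),w)
plan([(pt+[0,0,10],Rt,.2,1,20),(pt,Rt,.2,2,4)],start=(p,R))
cv2.imwrite("pics/g8.png",cv2.resize(im[n][120:240,300:460][:,:,::-1],None,fx=4,fy=4,interpolation=cv2.INTER_CUBIC))
E
```

```text
[ 628.31043528 -115.33739875   54.1422851 ] 33.20613486388558 [-0.49039602  0.30808594 -0.47388293] [-0.61517095  0.96480335  0.27492727  1.3616787   0.64776579 -2.28283952] [-7.256e+01 -1.422e+01  5.974e+01  1.000e-02  0.000e+00]
side fit (array([601.64305298, -69.7345845 ,   2.08670335]), np.float64(0.3106373191847115)) [628.18408899 -99.06208516   0.        ]
#8 [[[14,0.5,12,0.005,0,0.005,0.2],[13.5,0.5,12,0,0,0,0.2],[0,0,0,0,0,0,0.2],[2.5,0,2.5,0,0,0,0.2],[2.5,0,2.5,0,0,0,0.2],[2.5,0,2.5,0,0,0,0.2],[0,0,0,0,0,0,0.2],[0,0,0,0,0,0,0.2]]]
end [ 627.1 -117.7    7.1]
```

Request:
{"op": "arm_command", "data": {
  "rows": [
    [[14,0.5,12,0.005,0,0.005,0.2],[13.5,0.5,12,0,0,0,0.2],[0,0,0,0,0,0,0.2],[2.5,0,2.5,0,0,0,0.2],[2.5,0,2.5,0,0,0,0.2],[2,0,2,0,0,0,0.2],[0,0,0,0,0,0,0.2],[0,0,0,0,0,0,0.2]]
  ]
}}

```text
time: 34.0
tcp_pos: [626.1, -119.7, 11.0]
eef_rot: [-0.626, 0.679, 0.259, 0.282]
contact_force: [0.3, -0.3, -1.4]
finger_gap: 33.5
grip_force: 40.1
```

```bash
python3 - <<'E'
from h import *
p,R=cur();s=env.get_state();print(p,s["finger_gap"],s["contact_force"],cartnow())
im=caps(("side",));n="side";c=proj(n,mag(-60,0,20)).astype(int)[0]
cv2.imwrite("pics/g8.png",cv2.resize(im[n][c[1]-50:c[1]+40,c[0]-60:c[0]+70][:,:,::-1],None,fx=5,fy=5,interpolation=cv2.INTER_CUBIC))
E
```

```text
[ 626.08405085 -119.70449116   11.04674879] 33.5279236164861 [ 0.31906575 -0.25772115 -1.3567533 ] [-7.708e+01 -1.256e+01  1.663e+01 -1.000e-02  0.000e+00]
```

View pics/g8.png

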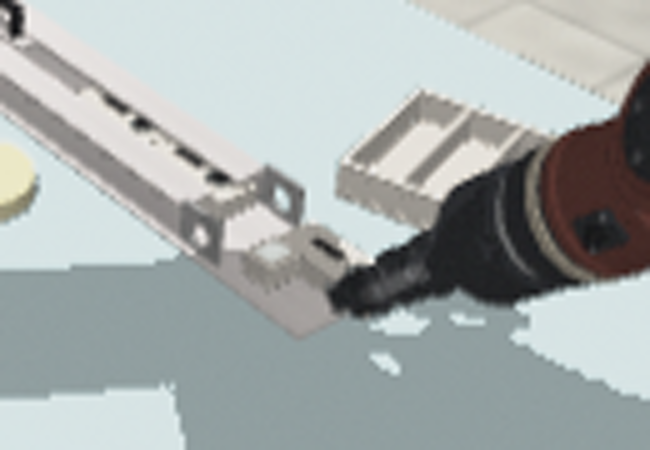

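```bash
python3 - <<'E'
from h import *
s=cur()
a,Rt=carttarget(-73,z=12.5);e=plan([(a,Rt,.2,2,3)],start=s)
b,Rt=carttarget(-43,z=12.5);c,Rt=carttarget(-14,z=12.5)
print("slide");e=plan([(b,Rt,.2,1,10),(c,Rt,.2,2,10)],start=e)
E
```

```text
#4 [[[0,-0.5,3,-0.005,0,0,0.2],[0,-0.5,3,0,0,-0.005,0.2],[0,0,0,0,0,0,0.2],[0,0,0,0,0,0,0.2]]]
end [ 627.5 -115.6    6.8]
slide
#9 [[[-7,0,7,0,0,0,0.2],[-7,0,7,0,0,0,0.2],[-7,0,7,0,0,0,0.2],[0,0,0,0,0,0,0.2],[-7,0,7,0,0,0,0.2],[-7,0,6.5,0,0,0,0.2],[-6.5,0,7,0,0,0,0.2],[0,0,0,0,0,0,0.2],[0,0,0,0,0,0,0.2]]]
end [631.8 -57.    6.8]
```

Request:
{"op": "arm_command", "data": {
  "rows": [
    [[0,-0.5,3,-0.005,0,0,0.2],[0,-0.5,3,0,0,-0.005,0.2],[0,0,0,0,0,0,0.2],[0,0,0,0,0,0,0.2]]
  ]
}}

```text
time: 34.45
tcp_pos: [627.9, -116.2, 8.2]
eef_rot: [-0.629, 0.677, 0.259, 0.281]
contact_force: [-2.6, -6.2, 13.2]
finger_gap: 33.3
grip_force: 47.4
```

```bash
python3 - <<'E'
from h import *
p,R=cur();print(cartnow(),env.get_state()["contact_force"],env.get_state()["finger_gap"])
b,Rt=carttarget(-43,z=12.5);c,Rt=carttarget(-14,z=12.5)
print("slide");e=plan([(b,Rt,.2,1,10),(c,Rt,.2,2,10)])
E
```

```text
[-73.48 -13.96  13.76  -0.     0.  ] [-2.64268809 -6.20390141 13.17160596] 33.31106130800389
slide
#10 [[[-5,0,5.5,0,0,0,0.2],[-5.5,0,5.5,0,0,0,0.2],[-5,0.5,6,0,0,0,0.2],[-5,0,5.5,0,0,0,0.2],[0,0,0,0,0,0,0.2],[-7,0,7,0,0,0,0.2],[-7,0,6.5,0,0,0,0.2],[-6.5,0,7,0,0,0,0.2],[0,0,0,0,0,0,0.2],[0,0,0,0,0,0,0.2]]]
end [631.8 -57.    6.7]
```

Request:
{"op": "arm_command", "data": {
  "rows": [
    [[-1,0,-1,0,0,0,0.2],[-7,0,7,0,0,0,0.2],[-7,0,7,0,0,0,0.2],[-7,0,7,0,0,0,0.2],[0,0,0,0,0,0,0.2]]
  ]
}}

```text
time: 34.95
tcp_pos: [629.7, -83.9, 8.4]
eef_rot: [-0.629, 0.676, 0.26, 0.281]
contact_force: [1.6, 0.8, 2.4]
finger_gap: 33.5
grip_force: 42.1
```

```bash
python3 - <<'E'
from h import *
p,R=cur();print(p,cartnow(),env.get_state()["contact_force"],env.get_state()["finger_gap"])
c,Rt=carttarget(-14,z=13.8)
e=plan([(c,Rt,.2,2,9)])
E
```

```text
[629.69556709 -83.8875099    8.35977981] [-41.1  -13.31  13.96   0.     0.  ] [1.64231421 0.79890598 2.44251334] 33.495233143891994
#6 [[[-5,0,5,0,0,0,0.2],[-4.5,0,4.5,0,0,0,0.2],[-5,0,5,0,0,0,0.2],[-4.5,0,5,0,0,0,0.2],[0,0,0,0,0,0,0.2],[0,0,0,0,0,0,0.2]]]
end [631.7 -56.7   8. ]
```

Request:
{"op": "arm_command", "data": {
  "rows": [
    [[-5,0,5,0,0,0,0.2],[-4.5,0,4.5,0,0,0,0.2],[-5,0,5,0,0,0,0.2],[-4.5,0,5,0,0,0,0.2],[0,0,0,0,0,0,0.2],[0,0,0,0,0,0,0.2]]
  ]
}}

```text
time: 35.55
tcp_pos: [632.2, -58.5, 8.3]
eef_rot: [-0.629, 0.677, 0.259, 0.281]
contact_force: [2.0, -2.0, 7.1]
finger_gap: 33.3
grip_force: 44.4
```

```bash
cat >> h.py <<'E'
MD2=down(MY+np.pi)
def release_tilt(x1=2,y=-13.5):
    p,R=cur()
    e=plan([(p,R,.6,3),(p-12*R[:,2],R,.6),(p-60*R[:,2],R,.6),(mag(-90,y,60),MD2,0,3,30)],start=(p,R))
    e=plan([(mag(-90,y,12),MD2,0,0,20),(mag(-90,y,9),MD2,0,1),(mag(x1,y,9),MD2,0,2,12)],start=(mag(-90,y,60),MD2))
E
python3 - <<'E'
from h import *
print(cur()[0],cartnow(),env.get_state()["contact_force"],env.get_state()["finger_gap"])
release_tilt()
E
```

```text
[632.19513652 -58.53991302   8.26364192] [-15.63 -13.9   13.86   0.     0.  ] [ 2.04192016 -2.02518423  7.10036029] 33.2991493334689
#15 [[[0,0,0,0,0,0,0.6],[0,0,0,0,0,0,0.6],[0,0,0,0,0,0,0.6],[0,0,-12,0,0,0,0.6],[0,0,-24,0,0,0,0.6],[0,0,-24,0,0,0,0.6],[0.5,0,-3,0,0.13,0,0],[1,0,-2.5,0,0.13,0,0],[1.5,0.5,-2.5,0,0.135,0,0],[2,0,-2.5,0,0.13,0,0],[2,0,-2,0,0.13,0,0],[2,0,-2,0,0.13,0,0],[0,0,0,0,0,0,0],[0,0,0,0,0,0,0],[0,0,0,0,0,0,0]]]
end [ 627.3 -115.6   59.9]
#15 [[[0,0,16,0,0,0,0],[0,0,16,0,0,0,0],[0,0,16,0,0,0,0],[0,0,3,0,0,0,0],[0,0,0,0,0,0,0],[-11.5,0,0,0,0,0,0],[-11.5,0,0,0,0,0,0],[-11.5,0,0,0,0,0,0],[-11.5,0,0,0,0,0,0],[-11.5,0,0,0,0,0,0],[-11.5,0,0,0,0,0,0],[-11.5,0,0,0,0,0,0],[-11.5,0,0,0,0,0,0],[0,0,0,0,0,0,0],[0,0,0,0,0,0,0]]]
end [634. -24.   9.]
```

Request:
{"op": "arm_command", "data": {
  "rows": [
    [[0,0,0,0,0,0,0.6],[0,0,0,0,0,0,0.6],[0,0,0,0,0,0,0.6],[0,0,-12,0,0,0,0.6],[0,0,-24,0,0,0,0.6],[0,0,-24,0,0,0,0.6],[0.5,0,-3,0,0.13,0,0],[1,0,-2.5,0,0.13,0,0],[1.5,0.5,-2.5,0,0.135,0,0],[2,0,-2.5,0,0.13,0,0],[2,0,-2,0,0.13,0,0],[2,0,-2,0,0.13,0,0],[0,0,0,0,0,0,0],[0,0,0,0,0,0,0],[0,0,0,0,0,0,0]]
  ]
}}

```text
time: 37.05
tcp_pos: [626.6, -116.6, 59.1]
eef_rot: [-0.68, 0.733, 0.0, 0.001]
contact_force: [0.4, -0.8, -0.1]
finger_gap: 0.1
grip_force: 0.0
```

```bash
python3 - <<'E'
from h import *
p,R=cur();print(p,inmag(p),np.round(R-MD2,3).tolist());y=-13.5
plan([(mag(-90,y,12),MD2,0,0,20),(mag(-90,y,9),MD2,0,1),(mag(-62,y,9),MD2,0,1,14),(mag(1.5,y,9),MD2,0,2,12)])
E
```

```text
[ 626.58535611 -116.6499927    59.1469495 ] [-90.91847181 -13.10768004] [[0.0, -0.0, 0.001], [-0.0, -0.0, 0.002], [-0.002, -0.001, 0.0]]
#16 [[[-0.5,0,15.5,0,0,0,0],[0,0,16,0,0,0,0],[-0.5,-0.5,15.5,0,0,0,0],[0,0,3,0,0,0,0],[0,0,0,0,0,0,0],[-14,0,0,0,0,0,0],[-14,0,0,0,0,0,0],[0,0,0,0,0,0,0],[-10.5,0,0,0,0,0,0],[-10.5,0,0,0,0,0,0],[-10.5,0,0,0,0,0,0],[-10.5,0,0,0,0,0,0],[-11,0,0.5,0,0,0,0],[-10.5,0,0,0,0,0,0],[0,0,0,0,0,0,0],[0,0,0,0,0,0,0]]]
end [634.1 -24.4   8.8]
```

Request:
{"op": "arm_command", "data": {
  "rows": [
    [[-0.5,0,15.5,0,0,0,0],[0,0,16,0,0,0,0],[-0.5,-0.5,15.5,0,0,0,0],[0,0,3,0,0,0,0],[0,0,0,0,0,0,0],[-14,0,0,0,0,0,0],[-14,0,0,0,0,0,0],[0,0,0,0,0,0,0]]
  ]
}}

```text
time: 37.85
tcp_pos: [629.9, -84.5, 10.0]
eef_rot: [-0.681, 0.732, -0.0, 0.001]
contact_force: [-0.5, -0.4, -0.3]
finger_gap: -0.0
grip_force: 0.0
```

Request:
{"op": "arm_command", "data": {
  "rows": [
    [[-10.5,0,0,0,0,0,0],[-10.5,0,0,0,0,0,0],[-10.5,0,0,0,0,0,0],[0,0,0,0,0,0,0]]
  ]
}}

```text
time: 38.25
tcp_pos: [631.8, -53.6, 9.3]
eef_rot: [-0.681, 0.732, -0.0, 0.001]
contact_force: [-0.3, 0.4, 0.3]
finger_gap: -0.1
grip_force: 0.0
```

Request:
{"op": "arm_command", "data": {
  "rows": [
    [[-10.5,0,0,0,0,0,0],[-11,0,0,0,0,0,0],[-10.5,0,0,0,0,0,0],[0,0,0,0,0,0,0],[0,0,0,0,0,0,0]]
  ]
}}

```text
time: 38.75
tcp_pos: [634.0, -22.9, 9.1]
eef_rot: [-0.681, 0.733, -0.0, 0.0]
contact_force: [0.2, 0.5, 0.1]
finger_gap: 0.1
grip_force: 0.0
```

```bash
python3 - <<'E'
from h import *
p,R=cur();s=env.get_state();print(p,inmag(p),s["contact_force"],s["qpos"])
im=caps()
for cs in(("top","side"),("top",),("side",)):print(fit(im,CART,[544.5,-382,2.63],9,1,cams=cs))
E
```

```text
[633.99811089 -22.92016084   9.11514693] [  3.10356784 -13.40157518] [0.17530487 0.45896209 0.10583597] [-1.51445944e-01  6.84832672e-01 -1.32521506e-01  7.52775677e-01
  2.83981671e-04 -1.64881528e+00]
(array([ 544.55299538, -382.01636556,    2.63210828]), np.float64(0.010097702220078462))
(array([ 543.97553986, -382.7623625 ,    2.63852135]), np.float64(0.001710938639197539))
(array([ 545.06814357, -381.70801975,    2.63073727]), np.float64(0.007423923931870284))
```

```bash
python3 - <<'E'
from h import *
p,R=cur();y=2.634;g=grasp([544.2,-382.2],y);D=down(y);print(g)
plan([(p+[0,0,70],R,0,0,35),([*g,70],D,.7,2)],start=(p,R))
D2=down(1.478);g2=grasp([420,-300],1.478)
print("carry");plan([([*g,60],D,.2,0,30),([*g2,60],D2,.2,2),([*g2,15],D2,.2,0,20),([*g2,4],D2,.2,2,4)],start=(np.array([*g,3.]),D))
E
```

```text
[ 563.42617817 -392.89364639]
#18 [[[0,0,-35,0,0,0,0],[0,0,-35,0,0,0,0],[26.5,3,0.5,0,0,0.145,0.7],[27,-1,1,0,0,0.14,0.7],[26.5,-4.5,0.5,0,0,0.145,0.7],[25.5,-8,0.5,0,0,0.145,0.7],[24,-12,1,0,0,0.14,0.7],[22.5,-15.5,0.5,0,0,0.145,0.7],[19.5,-18,0.5,0,0,0.14,0.7],[17,-21,0.5,0,0,0.145,0.7],[14,-23,1,0,0,0.145,0.7],[10.5,-24.5,0.5,0,0,0.14,0.7],[6.5,-26,0.5,0,0,0.145,0.7],[3,-26.5,1,0,0,0.145,0.7],[-1,-27,0.5,0,0,0.14,0.7],[-4.5,-26.5,0.5,0,0,0.145,0.7],[0,0,0,0,0,0,0.7],[0,0,0,0,0,0,0.7]]]
end [ 563.3 -392.8   70.2]
carry
#20 [[[0,0,-28.5,0,0,0,0.2],[0,0,-28.5,0,0,0,0.2],[20,-1,0,0,0,0.145,0.2],[20,-4,0,0,0,0.145,0.2],[19,-7,0,0,0,0.145,0.2],[18,-9.5,0,0,0,0.145,0.2],[16.5,-12,0,0,0,0.14,0.2],[14,-14,0,0,0,0.145,0.2],[12.5,-16,0,0,0,0.145,0.2],[10,-18,0,0,0,0.145,0.2],[0,0,0,0,0,0,0.2],[0,0,0,0,0,0,0.2],[0,0,15,0,0,0,0.2],[0,0,15,0,0,0,0.2],[0,0,15,0,0,0,0.2],[0,0,3.5,0,0,0,0.2],[0,0,4,0,0,0,0.2],[0,0,3.5,0,0,0,0.2],[0,0,0,0,0,0,0.2],[0,0,0,0,0,0,0.2]]]
end [ 417.8 -321.7    4. ]
```

Request:
{"op": "arm_command", "data": {
  "rows": [
    [[0,0,-35,0,0,0,0],[0,0,-35,0,0,0,0],[26.5,3,0.5,0,0,0.145,0.7],[27,-1,1,0,0,0.14,0.7],[26.5,-4.5,0.5,0,0,0.145,0.7],[25.5,-8,0.5,0,0,0.145,0.7],[24,-12,1,0,0,0.14,0.7],[22.5,-15.5,0.5,0,0,0.145,0.7],[19.5,-18,0.5,0,0,0.14,0.7],[17,-21,0.5,0,0,0.145,0.7],[14,-23,1,0,0,0.145,0.7],[10.5,-24.5,0.5,0,0,0.14,0.7],[6.5,-26,0.5,0,0,0.145,0.7],[3,-26.5,1,0,0,0.145,0.7],[-1,-27,0.5,0,0,0.14,0.7],[-4.5,-26.5,0.5,0,0,0.145,0.7],[0,0,0,0,0,0,0.7],[0,0,0,0,0,0,0.7],[0,0,0,0,0,0,0.7]]
  ]
}}

```text
time: 40.75
tcp_pos: [563.3, -392.1, 70.2]
eef_rot: [0.251, 0.968, 0.0, 0.0]
contact_force: [-0.4, -0.6, -0.2]
finger_gap: 59.6
grip_force: 0.0
```

```bash
python3 - <<'E'
from h import *
p,R=cur();print(p,np.arctan2(R[1,0],R[0,0]));y=2.634;g=grasp([544.2,-382.2],y);D=down(y)
im=caps(("side",));print(fit(im,CART,[545,-382,2.63],9,1,cams=("side",)))
plan([([*g,14],D,.7,0,20),([*g,3],D,.7,1,6),([*g,3],D,.2,7)],start=(p,R))
E
```

```text
[ 563.26976161 -392.05128637   70.15775813] 2.6348835079907715
(array([ 545.42832041, -381.64151673,    2.63847496]), np.float64(0.01838551268989287))
#14 [[[0,0,18.5,0,0,0,0.7],[-0.5,-0.5,19,0,0,0,0.7],[0,0,18.5,0,0,0,0.7],[0,0,5.5,0,0,0,0.7],[0,0,5.5,0,0,0,0.7],[0,0,0,0,0,0,0.7],[0,0,0,0,0,0,0.2],[0,0,0,0,0,0,0.2],[0,0,0,0,0,0,0.2],[0,0,0,0,0,0,0.2],[0,0,0,0,0,0,0.2],[0,0,0,0,0,0,0.2],[0,0,0,0,0,0,0.2],[0,0,0,0,0,0,0.2]]]
end [ 563.5 -392.7    3.2]
```

Request:
{"op": "arm_command", "data": {
  "rows": [
    [[0,0,18.5,0,0,0,0.7],[-0.5,-0.5,19,0,0,0,0.7],[0,0,18.5,0,0,0,0.7],[0,0,5.5,0,0,0,0.7],[0,0,5.5,0,0,0,0.7],[0,0,0,0,0,0,0.7],[0,0,0,0,0,0,0.2],[0,0,0,0,0,0,0.2],[0,0,0,0,0,0,0.2],[0,0,0,0,0,0,0.2],[0,0,0,0,0,0,0.2],[0,0,0,0,0,0,0.2],[0,0,0,0,0,0,0.2]]
  ]
}}

```text
time: 42.1
tcp_pos: [564.3, -394.0, 4.5]
eef_rot: [0.252, 0.968, -0.0, 0.001]
contact_force: [-0.3, 1.4, 6.4]
finger_gap: 32.9
grip_force: 41.0
```

Request:
{"op": "arm_command", "data": {
  "rows": [
    [[0,0,-28.5,0,0,0,0.2],[0,0,-28.5,0,0,0,0.2],[20,-1,0,0,0,0.145,0.2],[20,-4,0,0,0,0.145,0.2],[19,-7,0,0,0,0.145,0.2],[18,-9.5,0,0,0,0.145,0.2],[16.5,-12,0,0,0,0.14,0.2],[14,-14,0,0,0,0.145,0.2],[12.5,-16,0,0,0,0.145,0.2],[10,-18,0,0,0,0.145,0.2],[0,0,0,0,0,0,0.2],[0,0,0,0,0,0,0.2],[0,0,15,0,0,0,0.2],[0,0,15,0,0,0,0.2],[0,0,15,0,0,0,0.2],[0,0,3.5,0,0,0,0.2],[0,0,4,0,0,0,0.2],[0,0,2,0,0,0,0.2],[0,0,0,0,0,0,0.2]]
  ]
}}

```text
time: 44.0
tcp_pos: [418.3, -322.5, 5.9]
eef_rot: [0.739, 0.674, 0.0, 0.001]
contact_force: [0.2, 0.3, -0.2]
finger_gap: 32.7
grip_force: 40.2
```

Request:
{"op": "arm_command", "data": {
  "rows": [
    [[0,0,1,0,0,0,0.2],[0,0,0,0,0,0,0.5],[0,0,0,0,0,0,0.7],[0,0,0,0,0,0,0.7],[0,0,-10,0,0,0,0.7],[0,0,-40,0,0,0,0.7],[0,0,-45,0,0,0,0.7],[0,0,0,0,0,0,0.7]]
  ]
}}

```text
time: 44.8
tcp_pos: [420.6, -324.8, 105.7]
eef_rot: [0.739, 0.674, 0.0, 0.005]
contact_force: [0.0, -0.3, 0.1]
finger_gap: 60.0
grip_force: 0.0
```

```bash
python3 - <<'E'
from h import *
p,R=cur();print(p)
im=caps(("side",));f=fit(im,CART,[420,-300,1.478],9,1,cams=("side",));print(f)
c=f[0]-[.9,-.5,0];R1,p1,R2,p2=flip1(c[:2],f[0][2],zt=9);a=p1-70*R1[:,2];print(c,p1)
np.savez("c.npz",c=c)
plan([(a,R1,.7,3)],start=(p,R))
E
```

```text
[ 420.60728601 -324.83996089  105.68613422]
(array([ 421.31925616, -299.01724327,    1.44380383]), np.float64(0.01454225519857692))
[ 420.41925616 -298.51724327    1.44380383] [ 418.51948465 -313.39645253    9.        ]
#9 [[[-6.5,-1,8,0,0.13,0.005,0.7],[-7,-0.5,7,0,0.135,0.005,0.7],[-8.5,-1,6,-0.005,0.13,0.01,0.7],[-8.5,-0.5,4.5,0,0.135,0.005,0.7],[-9.5,-1,4,0,0.13,0.005,0.7],[-10,-0.5,2,0,0.13,0.005,0.7],[0,0,0,0,0,0,0.7],[0,0,0,0,0,0,0.7],[0,0,0,0,0,0,0.7]]]
end [ 412.3 -362.6   58.6]
```

Request:
{"op": "arm_command", "data": {
  "rows": [
    [[-6.5,-1,8,0,0.13,0.005,0.7],[-7,-0.5,7,0,0.135,0.005,0.7],[-8.5,-1,6,-0.005,0.13,0.01,0.7],[-8.5,-0.5,4.5,0,0.135,0.005,0.7],[-9.5,-1,4,0,0.13,0.005,0.7],[-10,-0.5,2,0,0.13,0.005,0.7],[0,0,0,0,0,0,0.7],[0,0,0,0,0,0,0.7],[0,0,0,0,0,0,0.7]]
  ]
}}

```text
time: 45.75
tcp_pos: [409.9, -359.5, 54.1]
eef_rot: [0.693, 0.61, 0.286, -0.255]
contact_force: [1.5, 0.6, 0.7]
finger_gap: 60.1
grip_force: 0.0
```

```bash
python3 - <<'E'
from h import *
p,R=cur();R1,p1,R2,p2=flip1([420.4,-299.5],1.444,zt=9);print(p,p1,np.round(R-R1,3).tolist())
plan([(p1-12*R1[:,2],R1,.7,1,20),(p1,R1,.7,2,6),(p1,R1,.2,7)],start=(p,R))
E
```

```text
[ 409.93121788 -359.4998232    54.1349838 ] [ 418.50314736 -314.37958165    9.        ] [[0.003, 0.0, -0.005], [-0.001, 0.002, 0.001], [0.001, -0.006, 0.001]]
#16 [[[0,1,17.5,0,0,0,0.7],[0.5,1,17.5,-0.005,0,0,0.7],[0,1,17.5,0,0,-0.005,0.7],[0,0,0,0,0,0,0.7],[0,0,6,0,0,0,0.7],[0,0,6,0,0,0,0.7],[0,0,0,0,0,0,0.7],[0,0,0,0,0,0,0.7],[0,0,0,0,0,0,0.2],[0,0,0,0,0,0,0.2],[0,0,0,0,0,0,0.2],[0,0,0,0,0,0,0.2],[0,0,0,0,0,0,0.2],[0,0,0,0,0,0,0.2],[0,0,0,0,0,0,0.2],[0,0,0,0,0,0,0.2]]]
end [ 418.5 -314.2    8.9]
```

Request:
{"op": "arm_command", "data": {
  "rows": [
    [[0,1,17.5,0,0,0,0.7],[0.5,1,17.5,-0.005,0,0,0.7],[0,1,12,0,0,-0.005,0.7],[0,0,0,0,0,0,0.7],[0,0,0,0,0,0,0.7]]
  ]
}}

```text
time: 46.25
tcp_pos: [416.9, -326.9, 21.4]
eef_rot: [0.692, 0.611, 0.288, -0.253]
contact_force: [0.2, 1.1, 0.6]
finger_gap: 59.8
grip_force: 0.0
```

```bash
python3 - <<'E'
from h import *
p,R=cur();R1,p1,R2,p2=flip1([420.4,-299.5],1.444,zt=9);print(p,p1)
plan([(p1,R1,.7,2,6),(p1,R1,.2,7)],start=(p,R))
E
```

```text
[ 416.94846769 -326.85979676   21.42581988] [ 418.50314736 -314.37958165    9.        ]
#13 [[[0,0,6,0,0,0,0.7],[0,0,6,0,0,0,0.7],[0,0,5.5,0,0,0,0.7],[0,0,0,0,0,0,0.7],[0,0,0,0,0,0,0.7],[0,0,0,0,0,0,0.2],[0,0,0,0,0,0,0.2],[0,0,0,0,0,0,0.2],[0,0,0,0,0,0,0.2],[0,0,0,0,0,0,0.2],[0,0,0,0,0,0,0.2],[0,0,0,0,0,0,0.2],[0,0,0,0,0,0,0.2]]]
end [ 418.5 -314.6    9.1]
```

Request:
{"op": "arm_command", "data": {
  "rows": [
    [[0,0,6,0,0,0,0.7],[0,0,6,0,0,0,0.7],[0,0,5.5,0,0,0,0.7],[0,0,0,0,0,0,0.7],[0,0,0,0,0,0,0.2],[0,0,0,0,0,0,0.2],[0,0,0,0,0,0,0.2],[0,0,0,0,0,0,0.2],[0,0,0,0,0,0,0.2],[0,0,0,0,0,0,0.2],[0,0,0,0,0,0,0.2]]
  ]
}}

```text
time: 47.35
tcp_pos: [418.0, -314.4, 7.5]
eef_rot: [0.693, 0.61, 0.289, -0.254]
contact_force: [0.1, -2.8, 3.8]
finger_gap: 33.2
grip_force: 40.7
```

```bash
python3 - <<'E'
from h import *
R1,p1,R2,p2=flip1([420.4,-299.5],1.444)
p,R=cur();print(p,p1,env.get_state()["finger_gap"],env.get_state()["contact_force"])
c1=np.array([420.4,-299.5,9]);off=R.T@(c1-p);print(off)
R2=down(1.478)@Ry(-45);c2=np.array([420,-300,41.]);p2=c2-R2@off;print(p2);np.savez("c2.npz",p2=p2)
e=plan([(p+[0,0,60],R,.2,0,30),(p2+[0,0,20],R2,.2,3),],start=(p,R),w=.14)
E
```

```text
[ 418.00400862 -314.41130988    7.45072307] [ 418.50314736 -314.37958165    9.        ] 33.16190775076735 [ 0.08456194 -2.76531348  3.79096233]
[11.72919882  0.49992666  9.62622275]
[ 419.36443143 -301.43430591   56.10056341]
#17 [[[21.5,0,-21,0,0,0,0.2],[21,0,-21.5,0,0,0,0.2],[1.5,0,0.5,0,-0.13,-0.005,0.2],[1,0,0,0,-0.13,0,0.2],[1.5,0,0,0,-0.135,-0.005,0.2],[1,0,-0.5,0,-0.13,0,0.2],[1.5,0,-0.5,0,-0.13,-0.005,0.2],[1,0,-0.5,0,-0.13,-0.005,0.2],[1.5,0,-0.5,0,-0.135,0,0.2],[1,0,-1,0,-0.13,-0.005,0.2],[0.5,0,-1,0,-0.13,-0.005,0.2],[1,0,-1,0,-0.13,0,0.2],[0.5,0,-1,0,-0.135,-0.005,0.2],[0.5,0,-1.5,0,-0.13,0,0.2],[0,0,0,0,0,0,0.2],[0,0,0,0,0,0,0.2],[0,0,0,0,0,0,0.2]]]
end [ 419.4 -301.4   76.2]
```

Request:
{"op": "arm_command", "data": {
  "rows": [
    [[21.5,0,-21,0,0,0,0.2],[21,0,-21.5,0,0,0,0.2],[1.5,0,0.5,0,-0.13,-0.005,0.2],[1,0,0,0,-0.13,0,0.2],[1.5,0,0,0,-0.135,-0.005,0.2],[1,0,-0.5,0,-0.13,0,0.2],[1.5,0,-0.5,0,-0.13,-0.005,0.2],[1,0,-0.5,0,-0.13,-0.005,0.2],[1.5,0,-0.5,0,-0.135,0,0.2],[1,0,-1,0,-0.13,-0.005,0.2],[0.5,0,-1,0,-0.13,-0.005,0.2],[1,0,-1,0,-0.13,0,0.2],[0.5,0,-1,0,-0.135,-0.005,0.2],[0.5,0,-1.5,0,-0.13,0,0.2],[0,0,0,0,0,0,0.2],[0,0,0,0,0,0,0.2],[0,0,0,0,0,0,0.2]]
  ]
}}

```text
time: 49.05
tcp_pos: [419.8, -301.7, 76.4]
eef_rot: [0.684, 0.622, -0.282, 0.258]
contact_force: [0.9, -1.1, -0.5]
finger_gap: 33.0
grip_force: 40.2
```

```bash
python3 - <<'E'
from h import *
p,R=cur();p2=np.array([419.4,-301.4,56]);R2=down(1.478)@Ry(-45);print(p,np.round(R-R2,3).tolist(),env.get_state()["finger_gap"])
plan([(p2+[0,0,4],R2,.2,1,10),(p2+[0,0,.3],R2,.2,2,2)],start=(p,R))
E
```

```text
[ 419.80725944 -301.6970512    76.43880993] [[0.003, -0.0, 0.001], [0.001, -0.002, 0.001], [0.002, 0.003, -0.002]] 32.96811778779629
#7 [[[6,0,5.5,0,0,0,0.2],[6,-0.5,6,0,0,-0.005,0.2],[0,0,0,0,0,0,0.2],[1,0,1.5,0,0,0,0.2],[1.5,0,1,0,0,0,0.2],[0,0,0,0,0,0,0.2],[0,0,0,0,0,0,0.2]]]
end [ 419.4 -301.3   56.3]
```

Request:
{"op": "arm_command", "data": {
  "rows": [
    [[6,0,5.5,0,0,0,0.2],[6,-0.5,6,0,0,-0.005,0.2],[0,0,0,0,0,0,0.2],[1,0,1.5,0,0,0,0.2],[1.5,0,1,0,0,0,0.2],[0,0,0,0,0,0,0.2],[0,0,0,0,0,0,0.2]]
  ]
}}

```text
time: 49.75
tcp_pos: [418.9, -300.7, 56.0]
eef_rot: [0.682, 0.623, -0.283, 0.257]
contact_force: [-0.4, -1.4, -0.9]
finger_gap: 33.3
grip_force: 40.2
```

Request:
{"op": "arm_command", "data": {
  "rows": [
    [[0.5,0,0.5,0,0,0,0.2],[0,0,0,0,0,0,0.2]]
  ]
}}

```text
time: 49.95
tcp_pos: [418.9, -300.7, 55.3]
eef_rot: [0.682, 0.623, -0.283, 0.257]
contact_force: [-0.0, -0.2, -1.0]
finger_gap: 33.2
grip_force: 40.2
```

Request:
{"op": "arm_command", "data": {
  "rows": [
    [[0.5,0,0.5,0,0,0,0.2],[0,0,0,0,0,0,0.2]]
  ]
}}

```text
time: 50.15
tcp_pos: [419.0, -300.9, 54.9]
eef_rot: [0.682, 0.623, -0.283, 0.258]
contact_force: [-0.3, 1.3, 5.3]
finger_gap: 33.0
grip_force: 40.7
```

Touching the bench lightly. Releasing and retracting, as before.

Request:
{"op": "arm_command", "data": {
  "rows": [
    [[0,0,0,0,0,0,0.5],[0,0,0,0,0,0,0.6],[0,0,0,0,0,0,0.6],[0,0,0,0,0,0,0.6],[0,0,-10,0,0,0,0.6],[0,0,-25,0,0,0,0.7],[0,0,-35,0,0,0,0.7],[-20,0,-20,0,0,0,0.7],[-25,0,-25,0,0,0,0.7],[0,0,0,0,0,0,0.7]]
  ]
}}

```text
time: 51.15
tcp_pos: [426.0, -251.9, 171.7]
eef_rot: [0.682, 0.622, -0.282, 0.26]
contact_force: [-0.3, 0.2, -0.2]
finger_gap: 59.9
grip_force: 0.0
```

```bash
python3 - <<'E'
from h import *
im=caps(("side",));f=fitstand(im,[420,-300],4.62,("side",));print(f)
c=np.array([f[0][0]-.7,f[0][1]-.2,40]);y=f[0][2]-.03-np.pi;R1=down(y)@Ry(45)
np.savez("st.npz",c=c,y=y)
p1=c+[0,0,24]+8*R1[:,2];p,R=cur();a=p1-70*R1[:,2];print(p,c,y,p1)
e=plan([(c+[0,-20,150],down(y),.7),(a+[0,0,40],R1,.7,0),(a,R1,.7,3)],start=(p,R))
E
```

```text
(array([ 419.51029403, -298.79800034,    4.68722911]), np.float64(0.009369800766521098))
[ 425.02257937 -251.67876332  169.65307691] [ 418.81029403 -298.99800034   40.        ] 1.515636451855955 [ 419.1221672  -293.34974971   58.34314575]
#17 [[[-10.5,0,5.5,0,0.13,-0.005,0.7],[-11,0,4.5,-0.005,0.13,-0.005,0.7],[-11.5,0,2.5,0,0.135,-0.005,0.7],[-11.5,-0.5,1,0,0.13,-0.01,0.7],[-12,0,0,-0.005,0.13,-0.005,0.7],[-11.5,-0.5,-2,0,0.13,-0.005,0.7],[-4,0,7,0,0.13,0,0.7],[-5,-0.5,6.5,0,0.13,0,0.7],[-5.5,0,6,0,0.135,0,0.7],[-6,-0.5,5,0,0.13,0,0.7],[-7,0,4,0,0.13,0,0.7],[-7.5,0,3,0,0.13,0,0.7],[-14,0,14,0,0,0,0.7],[-14.5,0,14.5,0,0,0,0.7],[0,0,0,0,0,0,0.7],[0,0,0,0,0,0,0.7],[0,0,0,0,0,0,0.7]]]
end [ 416.5 -342.8  107.6]
```

Request:
{"op": "arm_command", "data": {
  "rows": [
    [[-10.5,0,5.5,0,0.13,-0.005,0.7],[-11,0,4.5,-0.005,0.13,-0.005,0.7],[-11.5,0,2.5,0,0.135,-0.005,0.7],[-11.5,-0.5,1,0,0.13,-0.01,0.7],[-12,0,0,-0.005,0.13,-0.005,0.7],[-11.5,-0.5,-2,0,0.13,-0.005,0.7],[-4,0,7,0,0.13,0,0.7],[-5,-0.5,6.5,0,0.13,0,0.7],[-5.5,0,6,0,0.135,0,0.7],[-6,-0.5,5,0,0.13,0,0.7],[-7,0,4,0,0.13,0,0.7],[-7.5,0,3,0,0.13,0,0.7],[-14,0,14,0,0,0,0.7],[-14.5,0,14.5,0,0,0,0.7],[0,0,0,0,0,0,0.7],[0,0,0,0,0,0,0.7],[0,0,0,0,0,0,0.7]]
  ]
}}

```text
time: 52.9
tcp_pos: [415.0, -342.7, 106.5]
eef_rot: [0.672, 0.635, 0.276, -0.264]
contact_force: [-0.7, -0.4, 0.3]
finger_gap: 59.9
grip_force: 0.0
```

```bash
python3 - <<'E'
from h import *
d=np.load("st.npz");c=d["c"];y=float(d["y"]);R1=down(y)@Ry(45);p1=c+[0,0,24]+8*R1[:,2]
p,R=cur();print(p)
e=plan([(p1-15*R1[:,2],R1,.7,1,20),(p1,R1,.7,1,8)],start=(p,R))
E
```

```text
[ 414.96642598 -342.67349611  106.52163696]
#7 [[[0.5,0.5,18,0,0,0,0.7],[0,0.5,18,0,0,0,0.7],[0.5,0.5,18,-0.005,0,-0.005,0.7],[0,0,0,0,0,0,0.7],[0,0,7.5,0,0,0,0.7],[0,0,7.5,0,0,0,0.7],[0,0,0,0,0,0,0.7]]]
end [ 419.  -293.4   58.4]
```

Request:
{"op": "arm_command", "data": {
  "rows": [
    [[0.5,0.5,18,0,0,0,0.7],[0,0.5,18,0,0,0,0.7],[0.5,0.5,18,-0.005,0,-0.005,0.7],[0,0,0,0,0,0,0.7],[0,0,7.5,0,0,0,0.7],[0,0,7.5,0,0,0,0.7],[0,0,0,0,0,0,0.7],[0,0,0,0,0,0,0.5],[0,0,0,0,0,0,0.45],[0,0,0,0,0,0,0.4],[0,0,0,0,0,0,0.3],[0,0,0,0,0,0,0.2],[0,0,0,0,0,0,0.2],[0,0,0,0,0,0,0.2],[0,0,0,0,0,0,0.2],[0,0,0,0,0,0,0.2]]
  ]
}}

```text
time: 54.5
tcp_pos: [419.0, -293.4, 57.7]
eef_rot: [0.671, 0.635, 0.278, -0.262]
contact_force: [1.6, -2.7, 4.5]
finger_gap: 33.4
grip_force: 40.3
```

```bash
python3 - <<'E'
from h import *
p,R=cur();s=env.get_state();print(p,s["finger_gap"],s["contact_force"])
y=1.5157;R2=lambda f:down(f)@Ry(-45)
zy=4.645;c1=np.array([418.8,-299,40]);z=np.array([np.cos(zy),np.sin(zy),0]);x=np.array([0,0,-1.]);Rc=np.column_stack([x,np.cross(z,x),z])
np.savez("grip.npz",off=R.T@(c1-p),rc=R.T@Rc)
pt,Rt=carttarget(-75,z=18);print(pt,inmag(pt),np.round(Rt-R2(MY+np.pi),3).tolist())
e=plan([(p+[0,0,90],R,.2,0,35),(p+[20,40,100],R2(y),.2),([480,-230,130],R2(y+1.57),.2),(pt+[0,0,40],Rt,.2,3)],start=(p,R),w=.145)
E
```

```text
[ 418.979694   -293.40460973   57.67570787] 33.38035368151995 [ 1.59221935 -2.68905504  4.53992026]
[ 627.04041425 -118.44684654   12.4052098 ] [-92.67570787 -13.69749618] [[0.01, -0.0, 0.007], [-0.0, -0.002, 0.0], [-0.001, -0.012, 0.001]]
#20 [[[21,0,-21,0,0,0,0.2],[21.5,0,-21.5,0,0,0,0.2],[21,0,-21,0,0,0,0.2],[3.5,1.5,2,0,-0.145,0,0.2],[3.5,2,1.5,0,-0.14,0,0.2],[3.5,1.5,1,0,-0.145,0,0.2],[4,1.5,0.5,0,-0.14,0,0.2],[3.5,1.5,0,0,-0.145,0,0.2],[4,2,-1,0,-0.14,0,0.2],[3.5,1.5,-1,0,-0.145,0,0.2],[3.5,1.5,-2,0,-0.14,0,0.2],[3,1.5,-2,0,-0.145,0,0.2],[3,2,-2.5,0,-0.14,0,0.2],[2.5,1.5,-3,0,-0.145,0,0.2],[3.5,3.5,0,-0.1,0,-0.1,0.2],[3,4,0.5,-0.1,0,-0.1,0.2],[2.5,4,1,-0.105,0,-0.105,0.2],[2.5,4.5,1.5,-0.1,0,-0.1,0.2],[1.5,4,1.5,-0.1,0,-0.1,0.2],[1.5,4.5,2.5,-0.1,0,-0.1,0.2]]]
#19 [[[1,4,2.5,-0.1,0,-0.1,0.2],[0.5,4,3,-0.1,0,-0.105,0.2],[0,3.5,3.5,-0.105,0,-0.1,0.2],[0,3.5,3.5,-0.1,0,-0.1,0.2],[-0.5,2.5,4,-0.1,0,-0.1,0.2],[-4,11,14,-0.1,0,-0.1,0.2],[-5,9,15,-0.1,0,-0.1,0.2],[-6,6.5,16,-0.1,0,-0.1,0.2],[-6,5,16.5,-0.095,0,-0.1,0.2],[-7,2.5,16.5,-0.1,-0.005,-0.1,0.2],[-6.5,0,17,-0.1,0,-0.105,0.2],[-7,-2.5,16.5,-0.1,0,-0.1,0.2],[-6,-4.5,16.5,-0.1,0,-0.1,0.2],[-6,-7,16,-0.1,0,-0.1,0.2],[-5,-9,15,-0.1,-0.005,-0.1,0.2],[-4,-11,14,-0.095,0,-0.1,0.2],[0,0,0,0,0,0,0.2],[0,0,0,0,0,0,0.2],[0,0,0,0,0,0,0.2]]]
end [ 627.2 -118.5   52.7]
```

Request:
{"op": "arm_command", "data": {
  "rows": [
    [[21,0,-21,0,0,0,0.2],[21.5,0,-21.5,0,0,0,0.2],[21,0,-21,0,0,0,0.2],[3.5,1.5,2,0,-0.145,0,0.2],[3.5,2,1.5,0,-0.14,0,0.2],[3.5,1.5,1,0,-0.145,0,0.2],[4,1.5,0.5,0,-0.14,0,0.2],[3.5,1.5,0,0,-0.145,0,0.2],[4,2,-1,0,-0.14,0,0.2],[3.5,1.5,-1,0,-0.145,0,0.2],[3.5,1.5,-2,0,-0.14,0,0.2],[3,1.5,-2,0,-0.145,0,0.2],[3,2,-2.5,0,-0.14,0,0.2],[2.5,1.5,-3,0,-0.145,0,0.2],[3.5,3.5,0,-0.1,0,-0.1,0.2],[3,4,0.5,-0.1,0,-0.1,0.2],[2.5,4,1,-0.105,0,-0.105,0.2],[2.5,4.5,1.5,-0.1,0,-0.1,0.2],[1.5,4,1.5,-0.1,0,-0.1,0.2],[1.5,4.5,2.5,-0.1,0,-0.1,0.2]]
  ]
}}

```text
time: 56.5
tcp_pos: [460.6, -239.2, 142.0]
eef_rot: [0.344, 0.857, -0.143, 0.356]
contact_force: [-1.2, -0.2, -3.1]
finger_gap: 33.1
grip_force: 40.1
```

Request:
{"op": "arm_command", "data": {
  "rows": [
    [[1,4,2.5,-0.1,0,-0.1,0.2],[0.5,4,3,-0.1,0,-0.105,0.2],[0,3.5,3.5,-0.105,0,-0.1,0.2],[0,3.5,3.5,-0.1,0,-0.1,0.2],[-0.5,2.5,4,-0.1,0,-0.1,0.2],[-4,11,14,-0.1,0,-0.1,0.2],[-5,9,15,-0.1,0,-0.1,0.2],[-6,6.5,16,-0.1,0,-0.1,0.2],[-6,5,16.5,-0.095,0,-0.1,0.2],[-7,2.5,16.5,-0.1,-0.005,-0.1,0.2],[-6.5,0,17,-0.1,0,-0.105,0.2],[-7,-2.5,16.5,-0.1,0,-0.1,0.2],[-6,-4.5,16.5,-0.1,0,-0.1,0.2],[-6,-7,16,-0.1,0,-0.1,0.2],[-5,-9,15,-0.1,-0.005,-0.1,0.2],[-4,-11,14,-0.095,0,-0.1,0.2],[0,0,0,0,0,0,0.2],[0,0,0,0,0,0,0.2],[0,0,0,0,0,0,0.2]]
  ]
}}

```text
time: 58.4
tcp_pos: [626.0, -118.3, 52.3]
eef_rot: [-0.629, 0.676, 0.257, 0.286]
contact_force: [0.1, -0.4, -0.7]
finger_gap: 33.3
grip_force: 40.2
```

```bash
python3 - <<'E'
from h import *
p,R=cur();s=env.get_state();print(p,s["finger_gap"],s["contact_force"],cartnow())
pt,Rt=carttarget(-75,z=17)
plan([(pt,Rt,.2,3,15)],start=(p,R))
E
```

```text
[ 625.96992462 -118.26812571   52.32254509] 33.2585555676796 [ 0.06025745 -0.41591347 -0.65324945] [-74.91 -12.46  57.95  -0.     0.  ]
#6 [[[9.5,0,9.5,0,0,0,0.2],[10,-0.5,9.5,0,0,0,0.2],[9.5,0,10,0,0,0,0.2],[0,0,0,0,0,0,0.2],[0,0,0,0,0,0,0.2],[0,0,0,0,0,0,0.2]]]
end [ 627.  -118.2   11.3]
```

Request:
{"op": "arm_command", "data": {
  "rows": [
    [[9.5,0,9.5,0,0,0,0.2],[10,-0.5,9.5,0,0,0,0.2],[9.5,0,10,0,0,0,0.2],[0,0,0,0,0,0,0.2],[0,0,0,0,0,0,0.2],[0,0,0,0,0,0,0.2]]
  ]
}}

```text
time: 59.0
tcp_pos: [628.0, -118.2, 11.6]
eef_rot: [-0.63, 0.675, 0.256, 0.286]
contact_force: [-0.2, -0.3, -0.8]
finger_gap: 32.8
grip_force: 40.2
```

```bash
python3 - <<'E'
from h import *
p,R=cur();s=env.get_state();print(p,s["finger_gap"],s["contact_force"],cartnow())
pt,Rt=carttarget(-73,z=14.5)
e=plan([(pt,Rt,.2,2,2)],start=(p,R))
b,Rt=carttarget(-43,z=14.5);c,Rt=carttarget(-14,z=14.5)
e=plan([(b,Rt,.2,1,10),(c,Rt,.2,2,10)],start=e)
E
```

```text
[ 628.00405062 -118.24808461   11.5914656 ] 32.84336672200491 [-0.23988038 -0.33767596 -0.82597021] [-74.74 -14.45  17.22  -0.     0.  ]
#4 [[[0.5,0.5,1.5,0,0,0,0.2],[0,0.5,1.5,0,0,0,0.2],[0,0,0,0,0,0,0.2],[0,0,0,0,0,0,0.2]]]
end [ 627.2 -116.4    9.1]
#9 [[[-7,0,7,0,0,0,0.2],[-7,0,7.5,0,0,0,0.2],[-7,0,7,0,0,0,0.2],[0,0,0,0,0,0,0.2],[-7,0,7,0,0,0,0.2],[-6.5,0,6.5,0,0,0,0.2],[-7,0,7,0,0,0,0.2],[0,0,0,0,0,0,0.2],[0,0,0,0,0,0,0.2]]]
end [631.6 -57.5   8.9]
```

Request:
{"op": "arm_command", "data": {
  "rows": [
    [[0.5,0.5,1.5,0,0,0,0.2],[0,0.5,1.5,0,0,0,0.2],[0,0,0,0,0,0,0.2]]
  ]
}}

```text
time: 59.3
tcp_pos: [627.1, -116.1, 8.9]
eef_rot: [-0.63, 0.675, 0.257, 0.286]
contact_force: [-1.1, 0.4, -1.4]
finger_gap: 33.1
grip_force: 40.2
```

Request:
{"op": "arm_command", "data": {
  "rows": [
    [[-7,0,7,0,0,0,0.2],[-7,0,7,0,0,0,0.2],[0,0,0,0,0,0,0.2]]
  ]
}}

```text
time: 59.6
tcp_pos: [628.5, -94.6, 9.2]
eef_rot: [-0.63, 0.675, 0.257, 0.286]
contact_force: [-0.3, -0.4, -0.9]
finger_gap: 33.3
grip_force: 40.2
```

```bash
python3 - <<'E'
from h import *
p,R=cur();s=env.get_state();print(p,s["finger_gap"],s["contact_force"],cartnow())
im=caps(("side",));n="side";c=proj(n,mag(-60,0,20)).astype(int)[0]
cv2.imwrite("pics/g9.png",cv2.resize(im[n][c[1]-50:c[1]+40,c[0]-60:c[0]+70][:,:,::-1],None,fx=5,fy=5,interpolation=cv2.INTER_CUBIC))
c,Rt=carttarget(-14,z=14)
e=plan([(c,Rt,.2,2,10)])
E
```

```text
[628.45801934 -94.59828907   9.20900907] 33.2948231463079 [-0.32963734 -0.3593029  -0.86937914] [-51.13 -13.09  14.85   0.     0.  ]
#6 [[[-6.5,0,7,0,0,0,0.2],[-6.5,0,6.5,0,0,0,0.2],[-6.5,-0.5,7,0,0,0,0.2],[-6.5,0,7,0,0,0,0.2],[0,0,0,0,0,0,0.2],[0,0,0,0,0,0,0.2]]]
end [631.8 -57.7   8.3]
```

View pics/g9.png

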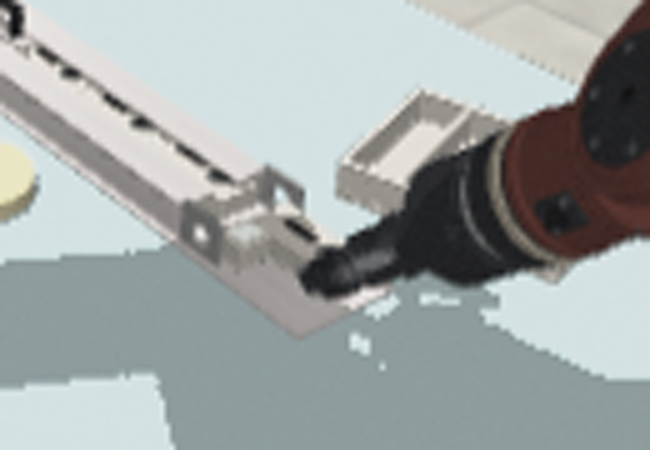

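The fourth cartridge enters straight, with three already under the roof. Continuing.

Request:
{"op": "arm_command", "data": {
  "rows": [
    [[-6.5,0,7,0,0,0,0.2],[-6.5,0,6.5,0,0,0,0.2],[-6.5,-0.5,7,0,0,0,0.2],[-6.5,0,7,0,0,0,0.2],[0,0,0,0,0,0,0.2],[0,0,0,0,0,0,0.2]]
  ]
}}

```text
time: 60.25
tcp_pos: [632.1, -57.9, 8.6]
eef_rot: [-0.63, 0.675, 0.257, 0.286]
contact_force: [1.2, 3.4, 3.0]
finger_gap: 33.1
grip_force: 43.0
```

Request:
{"op": "arm_command", "data": {
  "rows": [
    [[0,0,0,0,0,0,0.6],[0,0,0,0,0,0,0.6],[0,0,0,0,0,0,0.6],[0,0,-12,0,0,0,0.6],[0,0,-24,0,0,0,0.6],[0,0,-24,0,0,0,0.6],[0.5,0,-3,0,0.13,0,0],[1,0,-2.5,0,0.13,0,0],[1.5,0.5,-2.5,0,0.135,0,0],[2,0,-2.5,0,0.13,0,0],[2,0,-2,0,0.13,0,0],[2,0,-2,0,0.13,0,0],[0,0,0,0,0,0,0],[0,0,0,0,0,0,0],[0,0,0,0,0,0,0]]
  ]
}}

```text
time: 61.75
tcp_pos: [626.3, -117.0, 59.4]
eef_rot: [-0.68, 0.733, -0.003, 0.006]
contact_force: [-0.2, 0.3, 0.0]
finger_gap: -0.0
grip_force: 0.0
```

```bash
python3 - <<'E'
from h import *
p,R=cur();print(p,inmag(p),np.round(R-MD2,3).tolist());y=-13.5
plan([(mag(-90,y,12),MD2,0,0,20),(mag(-90,y,9),MD2,0,1),(mag(-62,y,9),MD2,0,1,14),(mag(1.5,y,9),MD2,0,2,12)])
E
```

```text
[ 626.33034864 -117.01903748   59.39834945] [-91.30576713 -12.8813502 ] [[-0.0, 0.0, 0.013], [0.0, 0.0, 0.004], [-0.005, -0.013, 0.0]]
#17 [[[-0.5,0,16,-0.005,0,0,0],[0,0,15.5,-0.005,0.005,0,0],[-0.5,0,16,-0.005,0,0,0],[0,0,3,0,0,0,0],[0,0,0,0,0,0,0],[-9.5,0,0,0,0,0,0],[-9.5,0,0,0,0,0,0],[-9,0,0,0,0,0,0],[0,0,0,0,0,0,0],[-10.5,0,0,0,0,0,0],[-10.5,0,0,0,0,0,0],[-11,0,0,0,0,0,0],[-10.5,0,0,0,0,0,0],[-10.5,0,0,0,0,0,0],[-10.5,0,0,0,0,0,0],[0,0,0,0,0,0,0],[0,0,0,0,0,0,0]]]
end [633.7 -24.7   8.9]
```

Request:
{"op": "arm_command", "data": {
  "rows": [
    [[-0.5,0,16,-0.005,0,0,0],[0,0,15.5,-0.005,0.005,0,0],[-0.5,0,16,-0.005,0,0,0],[0,0,3,0,0,0,0],[0,0,0,0,0,0,0],[-9.5,0,0,0,0,0,0],[-9.5,0,0,0,0,0,0],[-9,0,0,0,0,0,0],[0,0,0,0,0,0,0]]
  ]
}}

```text
time: 62.65
tcp_pos: [629.4, -85.5, 9.5]
eef_rot: [-0.681, 0.732, -0.0, -0.001]
contact_force: [-0.3, -0.4, -0.1]
finger_gap: 0.2
grip_force: 0.0
```

Request:
{"op": "arm_command", "data": {
  "rows": [
    [[-10.5,0,0,0,0,0,0],[-10.5,0,0,0,0,0,0],[-11,0,0,0,0,0,0],[0,0,0,0,0,0,0]]
  ]
}}

```text
time: 63.05
tcp_pos: [631.5, -53.2, 9.0]
eef_rot: [-0.681, 0.733, 0.0, -0.001]
contact_force: [0.3, -0.1, 0.1]
finger_gap: 0.3
grip_force: 0.0
```

Request:
{"op": "arm_command", "data": {
  "rows": [
    [[-10.5,0,0,0,0,0,0],[-10.5,0,0,0,0,0,0],[-10.5,0,0,0,0,0,0],[0,0,0,0,0,0,0],[0,0,0,0,0,0,0]]
  ]
}}

```text
time: 63.55
tcp_pos: [633.5, -22.9, 8.6]
eef_rot: [-0.681, 0.733, 0.0, -0.001]
contact_force: [0.0, 0.7, -0.7]
finger_gap: -0.1
grip_force: 0.0
```

```bash
python3 - <<'E'
from h import *
p,R=cur();s=env.get_state();print(p,inmag(p),s["contact_force"],s["qpos"])
im=caps()
for cs in(("top","side"),("top",),("side",)):print(fit(im,ROD,[451,226.5,1.8],5,0,cams=cs,scale=(8,8,.08)))
E
```

```text
[633.53217996 -22.94376973   8.60437294] [  3.04474469 -12.93876978] [ 0.03344992  0.67284719 -0.66590051] [-1.50737482e-01  6.86532596e-01 -1.30701123e-01  7.55387605e-01
 -1.38206546e-03 -1.64769217e+00]
(array([450.33183963, 230.2496667 ,   1.79609153]), np.float64(0.4474969794180347))
(array([414.85422184, 253.71232697,   1.72633075]), np.float64(0.32163952928160916))
(array([452.14191625, 223.13581629,   1.78925712]), np.float64(0.07206488170935353))
```

```bash
python3 - <<'E'
from h import *
p,R=cur();D=down(1.797+np.pi)
plan([(p+[0,0,80],R,0,0,35),([520,130,110],D,.4),([430,180,150],D,.4,3)],start=(p,R),v=45)
E
```

```text
#14 [[[0,0,-26.5,0,0,0,0],[0,0,-27,0,0,0,0],[0,0,-26.5,0,0,0,0],[-29,25,-4.5,0,0,-0.06,0.4],[-30.5,23,-4,0,0,-0.06,0.4],[-31.5,21.5,-4.5,0,0,-0.06,0.4],[-33,19.5,-4,0,0,-0.06,0.4],[-34,17.5,-4.5,0,0,-0.06,0.4],[-23,25.5,-13.5,0,0,0,0.4],[-23,25.5,-13,0,0,0,0.4],[-22.5,25.5,-13.5,0,0,0,0.4],[0,0,0,0,0,0,0.4],[0,0,0,0,0,0,0.4],[0,0,0,0,0,0,0.4]]]
end [430.  179.8 150.2]
```

Request:
{"op": "arm_command", "data": {
  "rows": [
    [[0,0,-26.5,0,0,0,0],[0,0,-27,0,0,0,0],[0,0,-26.5,0,0,0,0],[-29,25,-4.5,0,0,-0.06,0.4],[-30.5,23,-4,0,0,-0.06,0.4],[-31.5,21.5,-4.5,0,0,-0.06,0.4],[-33,19.5,-4,0,0,-0.06,0.4],[-34,17.5,-4.5,0,0,-0.06,0.4],[0,0,0,0,0,0,0.4],[0,0,0,0,0,0,0.4]]
  ],
  "force": 80
}}

```text
time: 64.65
tcp_pos: [520.0, 130.3, 110.5]
eef_rot: [0.782, -0.623, 0.0, 0.001]
contact_force: [0.0, 0.4, 0.4]
finger_gap: 34.2
grip_force: 0.0
```

```bash
python3 - <<'E'
from h import *
p,R=cur();print(p)
im=caps()
for cs in(("top","side"),("top",),("side",)):print(fit(im,ROD,[451,226.5,1.8],5,0,cams=cs,scale=(6,6,.06)))
a=[]
for n in("top","side"):
    c=proj(n,[460,230,5] if n=="top" else [460,230,5]).astype(int)[0]; a.append(cv2.resize(im[n][max(c[1]-60,0):c[1]+60,max(c[0]-80,0):c[0]+80][:,:,::-1],(380,285)))
n="side";c=proj(n,mag(10,0,16)).astype(int)[0];a.append(cv2.resize(im[n][c[1]-25:c[1]+30,c[0]-35:c[0]+40][:,:,::-1],(380,285),interpolation=cv2.INTER_CUBIC))
n="top";c=proj(n,mag(0,0,16)).astype(int)[0];a.append(cv2.resize(im[n][c[1]-25:c[1]+30,c[0]-35:c[0]+40][:,:,::-1],(380,285),interpolation=cv2.INTER_CUBIC))
cv2.imwrite("pics/g10.png",np.vstack([np.hstack(a[:2]),np.hstack(a[2:])]))
E
```

```text
[519.9729268  130.34031001 110.53156837]
(array([452.28511471, 225.63718095,   1.80108458]), np.float64(0.6839410890229152))
(array([450.6081667 , 208.59538359,   1.96048618]), np.float64(0.6111568849573914))
(array([452.08320886, 226.06985802,   1.79755264]), np.float64(0.0676081105539423))
```

View pics/g10.png

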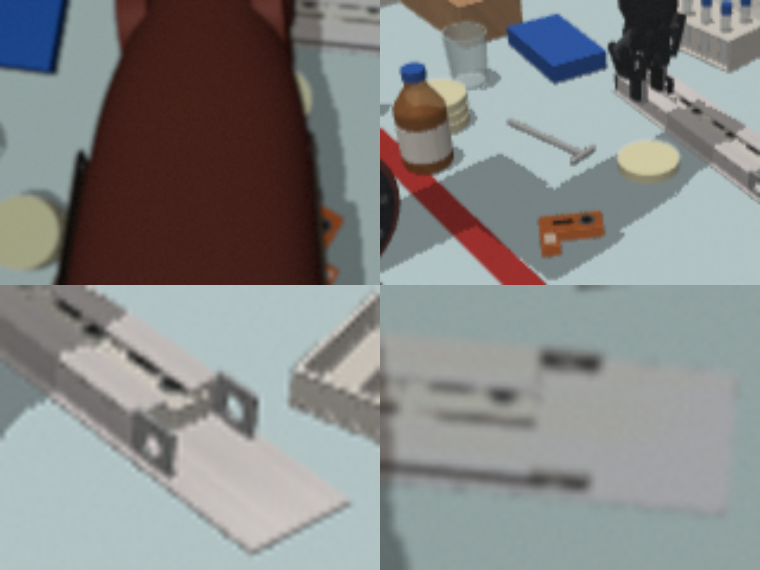

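```bash
python3 - <<'E'
from h import *
p,R=cur();D=down(1.798+np.pi);g=[451.3,226.2]
e=plan([([*g,80],D,.4,3),([*g,20],D,.4,0,20),([*g,2],D,.4,2,6),([*g,1.5],D,0,7)],start=(p,R))
E
```

```text
#20 [[[-27.5,11.5,7.5,0,0,0,0.4],[-27.5,11.5,7.5,0,0,0,0.4],[-27.5,11.5,7.5,0,0,0,0.4],[-27.5,11.5,7.5,0,0,-0.005,0.4],[0,0,0,0,0,0,0.4],[0,0,0,0,0,0,0.4],[0,0,0,0,0,0,0.4],[0,0,15,0,0,0,0.4],[0,0,15,0,0,0,0.4],[0,0,15,0,0,0,0.4],[0,0,15,0,0,0,0.4],[0,0,4.5,0,0,0,0.4],[0,0,4.5,0,0,0,0.4],[0,0,4.5,0,0,0,0.4],[0,0,4.5,0,0,0,0.4],[0,0,0,0,0,0,0.4],[0,0,0,0,0,0,0.4],[0,0,0.5,0,0,0,0],[0,0,0,0,0,0,0],[0,0,0,0,0,0,0]]]
#5 [[[0,0,0,0,0,0,0],[0,0,0,0,0,0,0],[0,0,0,0,0,0,0],[0,0,0,0,0,0,0],[0,0,0,0,0,0,0]]]
end [451.3 226.2   1.6]
```

Request:
{"op": "arm_command", "data": {
  "rows": [
    [[-27.5,11.5,7.5,0,0,0,0.4],[-27.5,11.5,7.5,0,0,0,0.4],[-27.5,11.5,7.5,0,0,0,0.4],[-27.5,11.5,7.5,0,0,-0.005,0.4],[0,0,0,0,0,0,0.4],[0,0,0,0,0,0,0.4],[0,0,15,0,0,0,0.4],[0,0,15,0,0,0,0.4],[0,0,15,0,0,0,0.4],[0,0,15,0,0,0,0.4],[0,0,4.5,0,0,0,0.4],[0,0,4.5,0,0,0,0.4],[0,0,4.5,0,0,0,0.4],[0,0,0,0,0,0,0.4],[0,0,0,0,0,0,0.4]]
  ]
}}

```text
time: 66.25
tcp_pos: [450.8, 226.7, 7.0]
eef_rot: [0.784, -0.621, 0.0, 0.001]
contact_force: [0.9, -0.3, -0.1]
finger_gap: 34.2
grip_force: 0.0
```

```bash
python3 - <<'E'
from h import *
p,R=cur();s=env.get_state();print(p,s["contact_force"],s["finger_gap"],s["qpos"][5],np.arctan2(R[1,0],R[0,0])+np.pi)
E
```

```text
[450.79015016 226.69538762   6.98782569] [ 0.85866582 -0.25987582 -0.12888884] 34.17421414586102 -1.478977901789129 1.8008398285615548
```

Request:
{"op": "arm_command", "data": {
  "rows": [
    [[0,0,3.5,0,0,0,0.4],[0,0,2,0,0,0,0.3],[0,0,0,0,0,0,0.2],[0,0,0,0,0,0,0.05],[0,0,0,0,0,0,0],[0,0,0,0,0,0,0],[0,0,0,0,0,0,0],[0,0,0,0,0,0,0]]
  ]
}}

```text
time: 67.05
tcp_pos: [450.4, 226.7, 1.3]
eef_rot: [0.784, -0.621, -0.0, 0.001]
contact_force: [-2.1, -0.6, 5.2]
finger_gap: 6.3
grip_force: 78.6
```

```bash
python3 - <<'E'
from h import *
p,R=cur();s=env.get_state();print(p,s["contact_force"],s["finger_gap"],s["grip_force"],np.arctan2(R[1,0],R[0,0])+np.pi)
yr=MY-np.pi/2;D=down(yr+np.pi);D0=down(1.8+np.pi)
t=mag(0,182,70)
plan([(p+[0,0,70],R,0,1,25),([400,100,80],down((1.8+yr)/2+np.pi),0),(t,D,0,3)],start=(p,R))
print(t)
E
```

```text
[450.44668206 226.72425344   1.31046257] [-2.0601106  -0.57544361  5.18854054] 6.284901744171958 78.58546257019043 1.8009829199293808
#20 [[[0,0,-23.5,0,0,0,0],[0,0,-23,0,0,0,0],[0,0,-23.5,0,0,0,0],[0,0,0,0,0,0,0],[16,11,-1,0,0,0.135,0],[17.5,9,-1.5,0,0,0.135,0],[18.5,6.5,-1,0,0,0.13,0],[19,4,-1.5,0,0,0.135,0],[19.5,1.5,-1,0,0,0.135,0],[19.5,-1,-1,0,0,0.135,0],[19,-4,-1.5,0,0,0.135,0],[8.5,-14.5,1.5,0,0,0.135,0],[6.5,-15.5,1.5,0,0,0.135,0],[4,-16.5,1.5,0,0,0.13,0],[2,-16.5,1.5,0,0,0.135,0],[0,-17,1.5,0,0,0.135,0],[-2.5,-16.5,1.5,0,0,0.135,0],[-4.5,-16,1.5,0,0,0.13,0],[0,0,0,0,0,0,0],[0,0,0,0,0,0,0]]]
#1 [[[0,0,0,0,0,0,0]]]
end [438.9 -11.1  69.8]
[438.92255232 -11.21827357  70.        ]
```

Request:
{"op": "arm_command", "data": {
  "rows": [
    [[0,0,0,0,0,0,0.25],[0,0,0,0,0,0,0.25],[0,0,1,0,0,0,0.25],[0,0,0,0,0,0,0.25],[0,0,0,0,0,0,0.25]]
  ],
  "force": 40
}}

```text
time: 67.55
tcp_pos: [450.6, 226.7, 0.2]
eef_rot: [0.784, -0.621, 0.0, 0.001]
contact_force: [0.1, -0.4, 1.0]
finger_gap: 21.2
grip_force: 0.9
```

Request:
{"op": "arm_command", "data": {
  "rows": [
    [[0,0,0,0,0,0,0.05],[0,0,0,0,0,0,0],[0,0,0,0,0,0,0],[0,0,0,0,0,0,0],[0,0,0,0,0,0,0]]
  ]
}}

```text
time: 68.05
tcp_pos: [451.2, 226.9, 0.5]
eef_rot: [0.784, -0.621, 0.0, 0.001]
contact_force: [2.0, -0.1, 5.7]
finger_gap: 8.2
grip_force: 39.9
```

Request:
{"op": "arm_command", "data": {
  "rows": [
    [[0,0,0,0,0,0,0],[0,0,0,0,0,0,0],[0,0,-23.5,0,0,0,0],[0,0,-23,0,0,0,0],[0,0,-23.5,0,0,0,0],[0,0,0,0,0,0,0],[0,0,0,0,0,0,0]]
  ],
  "force": 60
}}

```text
time: 68.75
tcp_pos: [450.2, 226.7, 69.8]
eef_rot: [0.784, -0.621, -0.0, 0.001]
contact_force: [-0.0, -0.3, -1.1]
finger_gap: 6.8
grip_force: 58.7
```

Request:
{"op": "arm_command", "data": {
  "rows": [
    [[16,11,-1,0,0,0.135,0],[17.5,9,-1.5,0,0,0.135,0],[18.5,6.5,-1,0,0,0.13,0],[19,4,-1.5,0,0,0.135,0],[19.5,1.5,-1,0,0,0.135,0],[19.5,-1,-1,0,0,0.135,0],[19,-4,-1.5,0,0,0.135,0],[8.5,-14.5,1.5,0,0,0.135,0],[6.5,-15.5,1.5,0,0,0.135,0],[4,-16.5,1.5,0,0,0.13,0],[2,-16.5,1.5,0,0,0.135,0],[0,-17,1.5,0,0,0.135,0],[-2.5,-16.5,1.5,0,0,0.135,0],[-4.5,-16,1.5,0,0,0.13,0],[0,0,0,0,0,0,0],[0,0,0,0,0,0,0],[0,0,0,0,0,0,0]]
  ]
}}

```text
time: 70.45
tcp_pos: [438.0, -10.4, 68.1]
eef_rot: [0.036, 0.999, -0.001, -0.001]
contact_force: [-0.0, -0.7, -0.2]
finger_gap: 7.2
grip_force: 58.7
```

```bash
cat >> h.py <<'E'
def fit5(ims,parts,p0,cams=("side",),pad=8):
    """full fit x,y,yaw,z,pitch(of shaft, + = tip up)"""
    def tr(p):
        R=Ro.from_euler("zy",[p[2],-p[4]]).as_matrix();return R,np.array([p[0],p[1],p[3]])
    W={};F={};R,t=tr(p0)
    for n in cams:
        q=np.vstack([proj(n,b@R.T+t) for b in parts]);a=np.floor(q.min(0)-pad).astype(int);b=np.ceil(q.max(0)+pad).astype(int)
        W[n]=(*a,*b);d=ims[n][a[1]:b[1],a[0]:b[0]].astype(float);d=d[:,:,0]-d[:,:,2];F[n]=np.clip((d+10)/14,0,1)
    return W,F,tr
E
python3 - <<'E'
from h import *
p,R=cur();s=env.get_state();print(p,inmag(p),s["contact_force"],s["finger_gap"],s["grip_force"],np.arctan2(R[1,0],R[0,0])+np.pi-(MY-np.pi/2))
# rod contour in side view: tip and shaft axis pixels
im=caps(("side","top"));np.savez("rodim.npz",**im)
yr=MY-np.pi/2;d=np.array([np.cos(yr),np.sin(yr),0])
for n in im:
    print(n,"pred pixels tip/grip/T",np.round(proj(n,np.array([p+[0,0,4.5]+d*125,p+[0,0,4.5]+d*30,p+[0,0,4.5]-d*25])),1).tolist())
I=im["side"];q=proj("side",p+[0,0,4.5]+d*np.array([[40],[60],[80],[100],[115],[122],[128],[135]]))
for x,y in q:
    x=int(round(x));y0=int(round(y));print(x,y0,[int(v) for v in I[y0-8:y0+9,x].mean(1)])
E
```

```text
[437.9654184  -10.42748516  68.07623954] [  0.71604013 183.01426731] [-0.02072075 -0.6889389  -0.16198684] 7.237431996635005 58.71565103530884 6.287666345266893
side pred pixels tip/grip/T [[339.9, 194.9], [315.1, 205.2], [299.7, 211.6]]
top pred pixels tip/grip/T [[337.4, 180.5], [334.1, 214.1], [332.2, 234.0]]
318 204 [35, 35, 31, 26, 84, 162, 177, 106, 108, 108, 151, 180, 131, 129, 130, 129, 128]
323 202 [53, 127, 183, 155, 192, 192, 176, 107, 106, 107, 148, 193, 180, 129, 128, 129, 129]
328 200 [166, 117, 115, 115, 113, 111, 101, 107, 105, 105, 148, 193, 180, 129, 129, 129, 130]
334 198 [190, 190, 188, 189, 191, 183, 137, 108, 99, 90, 101, 102, 103, 110, 122, 117, 121]
337 196 [127, 193, 194, 192, 191, 191, 174, 106, 108, 110, 135, 124, 109, 115, 114, 111, 101]
339 195 [183, 133, 149, 194, 194, 194, 185, 147, 108, 114, 150, 191, 191, 166, 118, 115, 114]
341 195 [192, 186, 142, 68, 88, 166, 195, 193, 189, 188, 188, 190, 191, 182, 131, 98, 99]
342 194 [189, 191, 193, 183, 122, 38, 115, 194, 194, 193, 190, 189, 189, 189, 172, 126, 90]
```

```bash
python3 - <<'E'
from h import *
d=np.load("rodim.npz");T=d["top"]
for r in(184,190,196,202,208):print(r,[int(v) for v in (T[r,322:350,0].astype(int)-T[r,322:350,2])])
print(ray("top",(304,262),9),ray("top",(379,272),9))
p,R=cur();D=down(MY+np.pi/2)
plan([(mag(0,182,30),D,0,1,15),(mag(0,182,12),D,0,2,6)],start=(p,R))
# eyelet check in side view: hole centre predicted pixels
for n in("side","top"):print(n,np.round(proj(n,np.array([mag(0,37,16),mag(0,-33,16)])),1).tolist())
S=d["side"];
for k,(x,y) in enumerate(proj("side",np.array([mag(0,37,16),mag(0,-33,16)])).round().astype(int)):
    print(k,x,y);print(S[y-8:y+9,x-9:x+10].mean(2).astype(int))
E
```

```text
184 [39, 38, 36, 35, 39, 31, 27, 38, 44, 46, 45, 43, 46, 44, 45, 46, 45, 44, 45, 45, 43, 44, 45, 43, 42, 43, 44, 42]
190 [38, 40, 38, 36, 37, 40, 42, 41, 39, 34, 36, 35, 34, 34, 36, 37, 37, 42, 41, 41, 41, 42, 43, 44, 42, 42, 42, 44]
196 [43, 41, 39, 38, 40, 42, 42, 42, 42, 40, 39, 41, 39, 44, 38, 39, 41, 40, 39, 43, 40, 40, 38, 42, 39, 41, 38, 38]
202 [43, 38, 31, 29, 26, 30, 31, 29, 30, 33, 29, 31, 29, 32, 33, 32, 31, 33, 34, 32, 34, 35, 34, 34, 32, 34, 33, 34]
208 [31, 26, 28, 31, 29, 30, 32, 31, 33, 30, 34, 30, 33, 34, 33, 32, 34, 33, 35, 35, 34, 32, 31, 33, 33, 31, 33, 36]
[335.2533405   68.04851889   9.        ] [ 312.93334136 -146.84169364    9.        ]
#9 [[[0,0,13,0,0,0,0],[-0.5,-0.5,12.5,0,0,0.005,0],[0,0,13,0,0,0,0],[0,0,0,0,0,0,0],[0,0,6,0,0,0,0],[0,0,6,0,0,0,0],[0,0,6,0,0,0,0],[0,0,0,0,0,0,0],[0,0,0,0,0,0,0]]]
end [438.7 -11.1  11.9]
side [[344.0, 207.6], [360.3, 200.4]]
top [[337.3, 177.5], [339.6, 154.5]]
0 344 208
[[103 105 109 126 166 187 182 172 184 177 145 117 114 170 183 181 136 112
  117]
 [102 103 115 117 118 151 131 126 152 133 118 117 118 118 125 116 117 115

[... 1910 characters left out ...]
  90 101 181 192 149  92  90  95 190 193 193
  193]
 [117 115 115 115 111 137 115  97 109 148 186 167  92  90 114 191 192 193
  194]
 [116 116 115 142 135 192 174 141 107 139 161 156  91  88 113 191 193 194
  193]
 [124 142 143 191 193 192 194 193 141 110 119 108  89  87 120 192 193 192
  193]
 [163 190 190 193 192 192 193 193 193 154 116  92  89  88 146 193 192 193
  193]
 [188 190 190 191 191 193 192 192 193 195 172 131 106  89 165 193 194 192
  192]
 [188 188 190 190 190 191 192 193 192 193 193 193 157 125 172 193 193 193
  193]
 [191 190 188 188 190 191 190 193 192 191 192 193 193 192 191 191 194 193
  193]
 [193 192 190 187 188 190 190 189 191 192 192 192 192 193 193 191 191 192
  194]]
```

Request:
{"op": "arm_command", "data": {
  "rows": [
    [[0,0,13,0,0,0,0],[-0.5,0,12.5,0,0,0.005,0],[0,0,13,0,0,0,0],[0,0,0,0,0,0,0],[0,0,6,0,0,0,0],[0,0,6,0,0,0,0],[0,0,6,0,0,0,0],[0,0,0,0,0,0,0],[0,0,0,0,0,0,0]]
  ]
}}

```text
time: 71.45
tcp_pos: [439.2, -11.2, 12.1]
eef_rot: [0.039, 0.999, -0.001, -0.001]
contact_force: [0.6, -0.1, -1.1]
finger_gap: 7.1
grip_force: 58.7
```

```bash
python3 - <<'E'
from h import *
p,R=cur();s=env.get_state();print(p,inmag(p),s["contact_force"],s["finger_gap"])
D=down(MY+np.pi/2);yr=MY-np.pi/2;d=np.array([np.cos(yr),np.sin(yr),0])
im=caps(("side",));S=im["side"]
q=proj("side",p+[0,0,4]+d*np.array([[40],[60],[80],[100],[110],[118],[124],[128]]))
for x,y in q:
    x0=int(round(x));y0=int(round(y));l=q[0]+(q[-1]-q[0])*(x0-q[0,0])/(q[-1,0]-q[0,0]);print(x0,y0,round(l[1],2),[int(v) for v in S[y0-5:y0+6,x0].mean(1)])
e=plan([(mag(-.5,150,12),D,0,1,8),(mag(-.5,100,12),D,0,1,10),(mag(-.5,73,12),D,0,2,7)],start=(p,R))
E
```

```text
[439.22556546 -11.24220832  12.0819184 ] [-9.20730585e-04  1.81696044e+02] [ 0.59728004 -0.07319448 -1.06822266] 7.107204406815978
318 219 219.03 [32, 36, 82, 125, 107, 109, 100, 110, 132, 131, 131]
323 217 216.82 [130, 131, 124, 101, 110, 107, 95, 105, 130, 131, 130]
328 215 214.61 [131, 131, 125, 108, 110, 105, 104, 129, 131, 131, 131]
333 212 212.4 [131, 130, 131, 126, 112, 109, 104, 102, 130, 130, 132]
336 211 211.08 [183, 152, 194, 178, 106, 110, 103, 112, 131, 131, 131]
338 210 210.19 [116, 133, 170, 150, 122, 110, 106, 113, 130, 130, 131]
339 210 209.75 [116, 116, 142, 183, 133, 111, 131, 154, 131, 131, 130]
340 209 209.31 [118, 116, 116, 120, 150, 184, 155, 194, 195, 181, 131]
#18 [[[-8,0,0,0,0,0,0],[-8,0,0,0,0,0,0],[-8,-0.5,0,0,0,0,0],[-7.5,0,0,0,0,-0.005,0],[0,0,0,0,0,0,0],[-8.5,0,0,0,0,0,0],[-8,0,0,0,0,0,0],[-8.5,0,0,0,0,0,0],[-8.5,0,0,0,0,0,0],[-8.5,0,0,0,0,0,0],[-8,0,0,0,0,0,0],[0,0,0,0,0,0,0],[-7,0,0,0,0,0,0],[-6.5,0,0,0,0,0,0],[-7,0,0,0,0,0,0],[-6.5,0,0,0,0,0,0],[0,0,0,0,0,0,0],[0,0,0,0,0,0,0]]]
end [547.4 -19.9  11.9]
```

Request:
{"op": "arm_command", "data": {
  "rows": [
    [[-8,0,0,0,0,0,0],[-8,0,0,0,0,0,0],[-8,-0.5,0,0,0,0,0],[-8,0,0,0,0,-0.005,0],[0,0,0,0,0,0,0]]
  ]
}}

```text
time: 72.0
tcp_pos: [472.9, -14.5, 12.2]
eef_rot: [0.037, 0.999, -0.001, 0.0]
contact_force: [0.4, -0.1, -1.3]
finger_gap: 7.7
grip_force: 58.7
```

Request:
{"op": "arm_command", "data": {
  "rows": [
    [[-8,0,0,0,0,0,0],[-8,0,0,0,0,0,0],[-8,0,0,0,0,0,0],[-8,0,0,0,0,0,0],[0,0,0,0,0,0,0]]
  ]
}}

```text
time: 72.5
tcp_pos: [504.7, -16.9, 12.2]
eef_rot: [0.037, 0.999, -0.001, 0.0]
contact_force: [-0.4, -0.1, -0.8]
finger_gap: 6.9
grip_force: 58.7
```

Request:
{"op": "arm_command", "data": {
  "rows": [
    [[-7,0,0,0,0,0,0],[-6,0,0,0,0,0,0],[0,0,0,0,0,0,0]]
  ]
}}

```text
time: 72.8
tcp_pos: [517.1, -17.8, 12.2]
eef_rot: [0.037, 0.999, -0.001, -0.0]
contact_force: [-0.1, 0.0, -1.4]
finger_gap: 6.8
grip_force: 58.7
```

```bash
python3 - <<'E'
from h import *
p,R=cur();s=env.get_state();print(p,inmag(p),s["contact_force"],s["moment"],s["finger_gap"],np.arctan2(R[1,0],R[0,0])-MY-np.pi/2)
D=down(MY+np.pi/2)
e=plan([(mag(-.5,72,12),D,0,2,7)],start=(p,R))
E
```

```text
[517.13761353 -17.77402286  12.15150084] [ -0.61418722 103.5130812 ] [-0.06503602  0.03033551 -1.36529662] [0.0375608  0.03786157 0.0174137 ] 6.781382857850331 0.001756247035475944
#7 [[[-6.5,0,0,0,0,0,0],[-6,0,0,0,0,0,0],[-6.5,0,0,0,0,0,0],[-6,0,0,0,0,0,0],[-6.5,0,0,0,0,0,0],[0,0,0,0,0,0,0],[0,0,0,0,0,0,0]]]
end [548.6 -20.1  12.1]
```

Request:
{"op": "arm_command", "data": {
  "rows": [
    [[-6.5,0,0,0,0,0,0],[-6,0,0,0,0,0,0],[0,0,0,0,0,0,0]]
  ]
}}

```text
time: 73.1
tcp_pos: [529.7, -18.7, 12.1]
eef_rot: [0.037, 0.999, -0.001, -0.0]
contact_force: [1.0, 0.3, -0.7]
finger_gap: 7.5
grip_force: 58.7
```

Request:
{"op": "arm_command", "data": {
  "rows": [
    [[-6.5,0,0,0,0,0,0],[-6,0,0,0,0,0,0],[-6,0,0,0,0,0,0],[-5,0,0,0,0,0,0],[0,0,0,0,0,0,0],[0,0,0,0,0,0,0]]
  ]
}}

```text
time: 73.7
tcp_pos: [551.9, -20.3, 11.9]
eef_rot: [0.037, 0.999, -0.001, -0.001]
contact_force: [-0.3, -0.4, -1.1]
finger_gap: 7.1
grip_force: 58.7
```

```bash
python3 - <<'E'
from h import *
p,R=cur();s=env.get_state();print(p,inmag(p),s["contact_force"],s["finger_gap"])
S=caps(("side",))["side"]
for y in(-37,-41,-45,-49,-53,-57,-61):
    x,v=proj("side",mag(-.5,y,16))[0];x0=int(round(x));v0=int(round(v));print(y,x0,v0,[int(t) for t in S[v0-5:v0+6,x0].mean(1)])
E
```

```text
[551.87048881 -20.26893096  11.88731066] [-0.4718277  68.69100593] [-0.26274184 -0.3722806  -1.10387743] 7.073755918450392
-37 361 200 [137, 91, 84, 90, 108, 111, 101, 98, 91, 94, 124]
-41 362 200 [183, 118, 86, 83, 87, 96, 99, 114, 93, 85, 107]
-45 363 199 [198, 192, 159, 94, 83, 82, 84, 84, 84, 83, 84]
-49 364 199 [198, 197, 187, 137, 90, 83, 83, 83, 84, 83, 84]
-53 365 198 [197, 197, 198, 198, 184, 118, 88, 97, 113, 100, 102]
-57 366 198 [198, 198, 197, 198, 197, 190, 172, 196, 183, 131, 132]
-61 367 198 [197, 198, 198, 197, 197, 197, 197, 198, 197, 184, 132]
```

Request:
{"op": "arm_command", "data": {
  "rows": [
    [[-5,0,0,0,0,0,0],[-5,0,0,0,0,0,0],[0,0,0,0,0,0,0],[0,0,1.5,0,0,0,0],[0,0,1.5,0,0,0,0],[0,0,0,0,0,0,0]]
  ]
}}

```text
time: 74.35
tcp_pos: [561.5, -21.0, 8.6]
eef_rot: [0.037, 0.999, -0.001, -0.001]
contact_force: [0.4, -0.5, -0.6]
finger_gap: 7.0
grip_force: 58.7
```

Request:
{"op": "arm_command", "data": {
  "rows": [
    [[0,0,0,0,0,0,0.15],[0,0,0,0,0,0,0.3],[0,0,0,0,0,0,0.35],[0,0,0,0,0,0,0.35],[0,0,-10,0,0,0,0.35],[0,0,-30,0,0,0,0.35],[0,0,-45,0,0,0,0.35],[20,0,-45,0,0,0,0.35],[45,0,0,0,0,0,0.35],[45,0,0,0,0,0,0.35],[45,0,0,0,0,0,0.35],[0,0,0,0,0,0,0.35],[0,0,0,0,0,0,0.35]]
  ]
}}

```text
time: 75.65
tcp_pos: [407.5, -9.3, 140.2]
eef_rot: [0.037, 0.999, -0.001, 0.0]
contact_force: [1.5, 0.8, 0.9]
finger_gap: 30.1
grip_force: 0.0
```

```bash
python3 - <<'E'
from h import *
p,R=cur();print(p,env.get_state()["finger_gap"])
im=caps();S=im["side"];b=np.load("rodim.npz")["side"]
for y in(100,90,84,80,70,60,50,42,-41,-45,-49,-53,-57,-61,-65,-69):
    x,v=proj("side",mag(-.5,y,12))[0];x0=int(round(x));v0=int(round(v));print(y,x0,v0,[int(t) for t in S[v0-6:v0+7,x0].mean(1)],"|",[int(t) for t in S[v0-6:v0+7,x0].mean(1)-b[v0-6:v0+7,x0].mean(1)])
yr=MY-np.pi/2;c=mag(-.5,58.7,0)
for z in(9,11,13):print(z,fit(im,ROD,[c[0],c[1],yr],z,0,cams=("side",),pad=2,scale=(4,4,.04)))
E
```

```text
[407.48568361  -9.34124633 140.15299829] 30.123490595617124
100 329 216 [106, 99, 106, 128, 128, 128, 127, 128, 128, 127, 128, 128, 127] | [-23, -29, -22, -1, -1, 0, -1, -1, 0, -2, -1, -1, -1]
90 331 214 [128, 124, 112, 110, 109, 99, 92, 106, 127, 128, 128, 128, 128] | [-1, -4, -17, -19, -20, -28, -35, -22, -1, -1, 0, 0, -2]
84 333 214 [177, 127, 127, 122, 100, 106, 110, 106, 98, 107, 128, 127, 128] | [48, -2, -1, -7, -27, -21, -18, -22, -30, -22, 0, -2, -1]
80 334 213 [191, 191, 190, 177, 124, 110, 107, 105, 110, 106, 97, 94, 115] | [62, 62, 61, 48, -4, -17, -22, -25, -19, -21, -31, -34, -14]
70 336 212 [179, 150, 191, 191, 181, 134, 108, 102, 100, 123, 107, 109, 111] | [52, 30, 62, 63, 51, 4, -21, -26, -29, -6, -21, -20, -17]
60 338 211 [113, 131, 166, 153, 154, 152, 144, 104, 101, 127, 128, 127, 127] | [0, 0, 5, 35, 33, 24, 14, -26, -29, -1, -1, -2, -2]
50 341 210 [96, 89, 89, 89, 105, 143, 149, 130, 133, 129, 147, 190, 190] | [0, -1, -1, 0, -1, -8, -14, 14, 3, 0, 18, 61, 62]
42 343 209 [89, 89, 91, 94, 105, 137, 148, 124, 100, 118, 144, 191, 191] | [-1, -2, 0, -1, 0, 9, 36, 0, -8
[... 662 characters left out ...]

-61 367 199 [191, 190, 190, 192, 185, 158, 132, 126, 177, 146, 190, 191, 191] | [-2, -2, -2, 0, -8, -35, -60, -66, -15, -47, -3, -1, -2]
-65 367 198 [191, 191, 190, 190, 192, 185, 158, 132, 126, 177, 146, 190, 191] | [-1, -2, -2, -2, 0, -8, -35, -60, -66, -15, -47, -3, -1]
-69 368 198 [191, 191, 192, 191, 191, 191, 181, 149, 166, 179, 146, 191, 192] | [-1, -2, -1, -1, -2, -1, -11, -43, -26, -14, -47, 0, -1]
9 (array([ 5.63914353e+02, -1.56877599e+01, -7.40189228e-02]), np.float64(0.45072073603284707))
11 (array([ 5.62018222e+02, -1.76026714e+01, -7.52909289e-02]), np.float64(0.45675675922464126))
13 (array([ 5.60948271e+02, -1.97440404e+01, -5.55739684e-02]), np.float64(0.4619957451983984))
```

```bash
python3 -c "
from rig import env
print(env.sign_off())"
```

```text
the job is handed in; nothing more can be done
None
```

All four cartridges are in the magazine face up (two had to be turned over), the retaining rod goes through both eyelets with its tip about 29 mm out on the far side as measured in the side camera, and the job was handed in at about 76 s of the 210 s; no verdict came back.

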